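Build the counter display column from the pull-forward rack

ROBOT

A 7-joint arm with a two-finger parallel gripper is mounted at the origin on the work surface. World frame = base frame: x ahead of the robot, y to its left, z up, the work surface at z = 0. Lengths are in m, angles in rad, forces in N, time in s.
With the tool pointing down it reaches from about 0.425 to 0.95 m from the base axis. Payload 4.7 kg.
Tool frame: the origin (TCP) lies midway between the tips of the shut fingers; the grasp point (between the pads) lies 19 mm behind it; z points along the fingers, y is the line along which they close (so a half turn about z gives the same grasp; the last joint's range is limited). The gripper opens to 87 mm and grips with 3 to 60 N. Pads are 19 mm wide; open, the fingers measure 117 mm over their backs; the gripper's body (75 mm by 190 mm) begins 51 mm behind the grasp point.
Start: joints at [1.115, 0.469, -0.049, 1.532, 0.024, 1.141, -0.082], TCP at [0.279, -0.614, 0.223] pointing down, gripper open.
Joint ranges: [-2.59, 2.59], [-0.33, 1.99], [-1.39, 1.29], [0.1, 2.45], [-1.04, 4.18], [0.21, 1.99], [-2.66, 2.66]. Speed limits (rad/s): [2.57, 2.57, 3.14, 3.14, 3.14, 3.14, 3.14].

INTERFACE

Orientations are given as [roll, pitch, yaw] about the fixed x, y, z axes, in that order (R = Rz(yaw) Ry(pitch) Rx(roll)).
In Python, from cell import r, cams, job gives the robot as it stands (r), with the cameras (cams) and the job (job).
- The arm moves only by the tool creep_tool, called after "Emit:" by a JSON object that holds its "fn" and its "kwargs", one argument or row to a line. Schema: {"type":"object","properties":{"rows":{"type":"array","items":{"type":"array","items":{"type":"number"},"minItems":7,"maxItems":7},"minItems":1,"maxItems":10},"grip_force":{"type":"number"},"only":{"type":"string"},"quiet":{"type":"boolean"},"lines":{"type":"string"}},"required":["rows"],"additionalProperties":false}. rows is a list of rows, 1 to 10 of them, each of 7 numbers: dx, dy, dz in normalised numbers (1 is 0.6 m), then a rotation vector rx, ry, rz in fractions of the full range, 1 being 4 rad, then the opening from 0.0 (shut) to 1.0 (fully open); each row is the pose to reach, as a shift and turn from the pose commanded when the call began, along the tool's axes at that moment; what a row does not reach only later rows make up. A row lasts 1/10 s, in which the tool goes at most 0.05 m and 0.15 rad, less where a joint would pass 70% of its speed; a pose out of reach is approached as far as the arm can. The fingers move at their own pace and stop on an object; grip_force is the grip in N (left out, the last holds). Time passes only in rows, so rows that do not move let the fingers close. The tool returns the time, the measured TCP pose, the force, the opening and the grip force at its end. only (a regular expression) keeps the lines of the reply that match it, lines (a string "A,B") keeps lines A to B, and quiet returns only ok. Shift and turn numbers lie between -1 and 1, and a call with a number outside is refused. Input that does not fit is refused with a message, and nothing moves.
- r.read_state(): the state, without advancing time (a new reading comes with each control period).
- cams.snapshot(name): name is "scene" or "top" or "wrist"; returns (picture, depth): 400x640x3 uint8, red, green, blue; 400x640 float32, m along the optical axis (not along the pixel's ray), 0 where there is no reading.
- cams.camera_model(name): a dict with "vertical_fov" (degrees; the focal length in pixels is half the picture's height over the tangent of half this angle, whatever the lens; pixels are square), "cx", "cy" (the principal point, pixels), "k1" (the pictures are not rectified: a ray, as slopes to the right and down, at radius r is drawn at 1 + k1 r^2 times it, then the intrinsics apply), "eye" and "rotation" of the camera in the world. Camera axes: x right, y down, z forward; pixel columns grow to the right and rows downward; lengths in m; the calibration is good to about 2 mm. A picture is of the moment at which its call begins: read the wrist's pose just before it. camera_model takes no time and is no camera call; for the wrist camera it gives the pose at the moment of the call.
- job.close_job(): hands the job in; it is judged then, once.
The state is a dict: "clock": time; "joint_positions": joint angles; "joint_vel": joint speeds; "joint_torque": joint torques, N m; "position": TCP position; "ee_rot": TCP orientation; "wrist_force": force on the tool from outside, world axes, zero at the start; "ft_torque": the same for the moment, N m; "gripper_width": opening from 0.0 (shut) to 1.0 (fully open); "grasp_force": force on a finger pad.
Only numpy, scipy, OpenCV 4.12 (cv2) and the standard library are available. Lean on these libraries where they do the work, as an engineer would, in place of code of your own. Each camera call takes 0.05 s, during which the arm holds its last target. There are 200 camera calls.

TASK

Build up the bottle-display column on the steel base: draw the rack's sprung orange puller all the way out to its stop, so that the sections under the roof come out, hold it there a moment and let it go back home. Stack every column section there is, from the rack and the counter, on the base's spigot, flange down, each fully seated on the one below, in any order; then seat the cap on top with its red price card facing the way the base's red tongue points. Leave the cans, tin, bottle, cup and coasters where they are.

Things in the scene. Friction and masses are not known exactly. Their poses are not given: they have to be found in the camera images.
- stand: fixed round steel display base, 124 mm dia x 14 mm, with a brass centring spigot on top (26 mm dia, tapering to 18 mm, 10 mm high) and a red tongue (the mark) 22 mm wide that sticks out along the stand's +x to 100 mm from the centre. Origin: centre of its underside on the counter, z up; the first section's underside seats 14 mm above it
- mark (a point): outer end of the red tongue, on its top face, 100 mm from the stand's centre
- rack: fixed rack, a lane along its own x. Origin: on the counter under the front edge of the roof, mid-lane, z up. Lane floor 6 mm high, x = -198 to 190 mm; rails at y = +-43 mm and a front lip at x = -190 mm, all 16 mm high; grey roof over x = 0 to 190 mm, underside 70, top 76 mm high. The roof bars the gripper; the puller draws sections out to the open front (-x)
- puller (a joint): sprung orange puller, metres drawn to the rack's front (-x): 0 = home, 0.18 = at its stop. Its paddle pushes the row of sections before it; at the stop the rear one stands about 60 mm in front of the roof's edge, a second one 78 mm further forward. Spring 2.5 N at home, 9 N at the stop; let go, it runs home by itself and leaves the sections there
- puller_grip (a point): middle of the puller's upright orange grip tab (16 mm thick along the rack's x, 44 mm wide along y, from 42 to 92 mm height), 72 mm above the counter, 95 mm to the -y side of the lane's middle; moves with the puller
- sec_blue: flanged column section, plywood flange 76 mm dia x 12 mm at the bottom, blue barrel 52 mm dia from 12 to 42 mm height, brass spigot on top (26 mm dia tapering to 18, 42 to 52 mm). A bore 29 mm dia, 12 mm deep in the underside takes the spigot below; pitch stacked 42 mm. 180 g. Origin: centre of the underside, z up. Starts standing under the rack's roof, at the paddle (always present).
- sec_yellow: flanged column section, plywood flange 76 mm dia x 12 mm at the bottom, yellow barrel 52 mm dia from 12 to 42 mm height, brass spigot on top (26 mm dia tapering to 18, 42 to 52 mm). A bore 29 mm dia, 12 mm deep in the underside takes the spigot below; pitch stacked 42 mm. 180 g. Origin: centre of the underside, z up. Starts standing under the rack's roof, in front of the blue one; may be absent.
- sec_green: flanged column section, plywood flange 76 mm dia x 12 mm at the bottom, green barrel 52 mm dia from 12 to 42 mm height, brass spigot on top (26 mm dia tapering to 18, 42 to 52 mm). A bore 29 mm dia, 12 mm deep in the underside takes the spigot below; pitch stacked 42 mm. 180 g. Origin: centre of the underside, z up. Starts on the counter; may be absent.
- sec_white: flanged column section, plywood flange 76 mm dia x 12 mm at the bottom, white barrel 52 mm dia from 12 to 42 mm height, brass spigot on top (26 mm dia tapering to 18, 42 to 52 mm). A bore 29 mm dia, 12 mm deep in the underside takes the spigot below; pitch stacked 42 mm. 180 g. Origin: centre of the underside, z up. Starts on the counter; may be absent.
- cap: the column's top: plywood flange 76 mm dia x 12 mm with the same 29 mm bore, 12 mm deep, a black disc to 20 mm height, and a black grip bar (56 mm along x, 18 mm thick along y, 20 to 54 mm high) across its centre. A red arm along its +x carries an upright red price-card plate (50 mm wide, 12 to 44 mm high) 66 mm from the axis. 160 g. Origin: centre of the underside, z up
- card (a point): middle of the red price-card plate, 66 mm from the cap's axis along its +x, 28 mm above its underside
- tin_pink: short pink snack tin, 66 mm dia, 70 mm high; bystander, origin at the centre of its underside
- can_teal: teal drinks can, 66 mm dia, 122 mm high; bystander, origin at the centre of its underside
- can_purple: purple drinks can, 66 mm dia, 122 mm high; bystander, origin at the centre of its underside
- bottle: small amber bottle, 58 mm dia, 150 mm high; bystander, origin at the centre of its underside
- taster: white tasting cup, 64 mm dia, 75 mm high; bystander, origin at the centre of its underside
- coasters: round stack of cork coasters, 92 mm dia, 22 mm high; bystander, origin at the centre of its underside

How it is judged:
On the way, in this order (a step that is already met when the one before it is completed fails the run):
1. the puller is held out at its stop, the blue section drawn out from under the roof (value of joint puller above 0.174 m and x of sec_blue in the frame of rack below -0.045 m), for 0.3 s.
2. the puller is back home (value of joint puller below 0.008 m), for 0.2 s.
At the end, for the whole second after the job is handed in: Every section present, and the cap uppermost, nested upright on the stand (10 mm from its axis, 0.06 rad, 3.5 mm of the seated heights 42 mm apart); card plate on the tongue's side, within 18 mm sideways of the tongue's line (about 15 degrees); puller home within 8 mm; all at rest (horizontal distance between each of sec_blue, sec_yellow, sec_green, sec_white, cap and stand below 0.01 m and angle between each of sec_blue, sec_yellow, sec_green, sec_white, cap's own z axis and vertical below 0.06 rad and (z of sec_blue in the frame of stand between 0.0105 and 0.0175 m or z of sec_blue in the frame of stand between 0.0525 and 0.0595 m or z of sec_blue in the frame of stand between 0.0945 and 0.1015 m or z of sec_blue in the frame of stand between 0.1365 and 0.1435 m) and linear speed of each of sec_blue, sec_yellow, sec_green, sec_white, cap below 0.02 m/s and (z of sec_yellow in the frame of stand between 0.0105 and 0.0175 m or z of sec_yellow in the frame of stand between 0.0525 and 0.0595 m or z of sec_yellow in the frame of stand between 0.0945 and 0.1015 m or z of sec_yellow in the frame of stand between 0.1365 and 0.1435 m) and (z of sec_green in the frame of stand between 0.0105 and 0.0175 m or z of sec_green in the frame of stand between 0.0525 and 0.0595 m or z of sec_green in the frame of stand between 0.0945 and 0.1015 m or z of sec_green in the frame of stand between 0.1365 and 0.1435 m) and (z of sec_white in the frame of stand between 0.0105 and 0.0175 m or z of sec_white in the frame of stand between 0.0525 and 0.0595 m or z of sec_white in the frame of stand between 0.0945 and 0.1015 m or z of sec_white in the frame of stand between 0.1365 and 0.1435 m) and (z of cap in the frame of stand between 0.1365 and 0.1435 m or z of cap in the frame of stand between 0.1785 and 0.1855 m) and x of card in the frame of stand above 0.045 m and y of card in the frame of stand between -0.018 and 0.018 m and value of joint puller below 0.008 m); the robot touches nothing.
It fails at once if a can, the tin, the bottle, the cup or the coasters is pushed more than 30 mm (distance of any of tin_pink, can_teal, can_purple, bottle, taster, coasters from where it was at the start of the episode above 0.03 m).
Of sec_yellow, sec_green, sec_white only 2 to 3 are there at a start; the rules pass over those that are not, and their reading is None.
At some moment in a run one of cap may be knocked a few centimetres aside while the robot is not near it.
It also fails if it takes over 205 s, if anything falls off the work surface, if the arm or the gripper's body presses on something with over 40 N, if the wrist force passes 120 N, or if a joint passes its speed limit or range.

## Working session

There is one attempt and no reset: what is moved stays moved. The work goes in short steps, Python scripts to look and compute and a tool call to move; the robot and the scene stay as the last step left them, time stands still between calls to the robot, and variables do not carry over. Pictures are saved under pics/ and viewed, at most 14 in all, crops included, and the job is handed in when it is done.

```bash
ls; mkdir -p pics; cat > h.py <<'E'
import numpy as np, cv2
from cell import r, cams, job
from scipy.spatial.transform import Rotation as R
def snap(n,f=None):
    m=cams.camera_model(n); im,d=cams.snapshot(n)
    if f: cv2.imwrite('pics/'+f,im[:,:,::-1])
    return im,d,m
def cloud(d,m):
    h,w=d.shape; f=h/2/np.tan(np.radians(m['vertical_fov'])/2)
    K=np.array([[f,0,m['cx']],[0,f,m['cy']],[0,0,1]])
    v,u=np.mgrid[:h,:w].astype(float)
    p=cv2.undistortPoints(np.stack([u,v],-1).reshape(-1,1,2),K,np.array([m['k1'],0,0,0,0.])).reshape(h,w,2)
    c=np.dstack([p*d[...,None],d])
    P=c@np.array(m['rotation']).T+np.array(m['eye']); P[d==0]=np.nan
    return P
E
python3 - <<'E'
from h import *
for n in('scene','top'):
    im,d,m=snap(n,n+'0.png'); print(m)
    np.savez(n+'0.npz',im=im,P=cloud(d,m))
print(r.read_state())
E
```

```text
cell.py
pics
{'vertical_fov': 50.11062744806746, 'cx': 317.47125297489083, 'cy': 193.40357198823173, 'k1': -0.04224039176023817, 'eye': array([ 1.29980615, -0.49569608,  0.95974602]), 'rotation': array([-2.34872975,  0.01415089,  0.94346567])}Traceback (most recent call last):
  File "<stdin>", line 4, in <module>
  File "h.py", line 14, in cloud
    P=c@np.array(m['rotation']).T+np.array(m['eye']); P[d==0]=np.nan
      ~~~~~~~~~~~~~~~~~~~~~~~~~~~^~~~~~~~~~~~~~~~~~~
ValueError: operands could not be broadcast together with shapes (400,640) (3,)
```

```bash
sed -i "s/np.array(m\['rotation'\]).T/R.from_euler('xyz',m['rotation']).as_matrix().T/" h.py
python3 - <<'E'
from h import *
for n in('scene','top'):
    im,d,m=snap(n,n+'0.png')
    np.savez(n+'0.npz',im=im,P=cloud(d,m))
    print(m['eye'],cloud(d,m)[200,320])
print(r.read_state())
E
```

```text
[ 1.29980615 -0.49569608  0.95974602] [0.53272661 0.05352625 0.00119215]
[0.37387462 0.02788175 1.22123056] [nan nan nan]
{'clock': 0.15, 'joint_positions': array([ 1.11506088,  0.46927926, -0.04860355,  1.53337914,  0.02411619,
        1.14096994, -0.08231823]), 'joint_vel': array([-5.95687253e-04, -1.93006725e-03,  1.38278902e-03, -5.17221205e-03,
        2.44336320e-05,  2.20295061e-03, -5.67142641e-04]), 'joint_torque': array([ 5.19749428e-04, -5.08427382e+01, -8.09838041e-02, -2.36418825e+01,
       -6.14549615e-02,  3.56808887e-02,  9.88280613e-05]), 'position': array([ 0.27928493, -0.61403937,  0.22174206]), 'ee_rot': array([-3.14014400e+00,  5.31260801e-05,  4.26856417e-01]), 'wrist_force': array([ 0.08155864, -0.05562343,  0.07880961]), 'ft_torque': array([-0.00978617, -0.00488253,  0.05984801]), 'grasp_force': 0.0, 'gripper_width': 1.0003301316484212}
```

View pics/scene0.png

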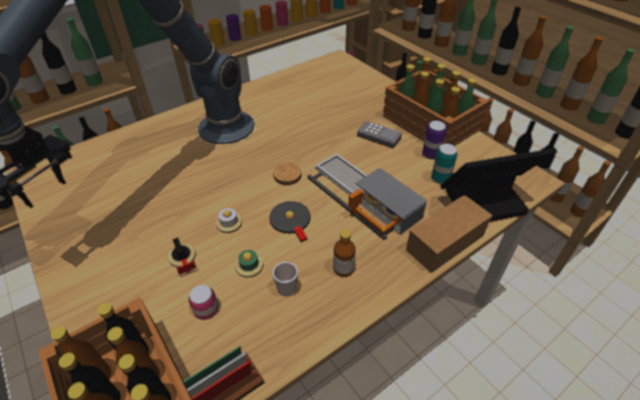

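View pics/top0.png

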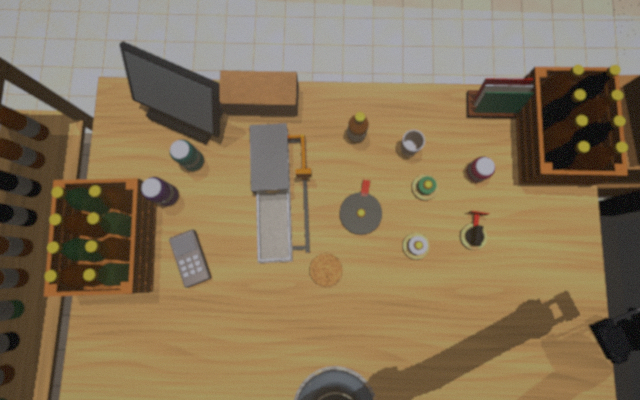

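The top picture shows the stand at (361,213) with its tongue at (365,187), the white section at (417,246), green at (425,187) and the cap at (474,236) with its card at (479,214). The rack runs from (275,262) to its roof at (270,158), with the puller tab at (304,172).

```bash
cat >> h.py <<'E'
def circ(P,x,y,z0,z1,rad=0.06):
    q=P.reshape(-1,3); q=q[np.isfinite(q[:,2])]
    s=q[(np.hypot(q[:,0]-x,q[:,1]-y)<rad)&(q[:,2]>z0)&(q[:,2]<z1)]
    if len(s)<4: return None
    a=s[:,:2].astype(np.float32); (c,rr)=cv2.minEnclosingCircle(a)
    return np.round([*c,rr,*s.mean(0),len(s)],4)
E
python3 - <<'E'
from h import *
D=np.load('top0.npz'); P=D['P']; hsv=cv2.cvtColor(D['im'],cv2.COLOR_RGB2HSV)
def at(u,v): return P[v-1:v+2,u-1:u+2].reshape(-1,3)[np.isfinite(P[v-1:v+2,u-1:u+2].reshape(-1,3)[:,2])].mean(0).round(4)
for n,u,v in[('stand',361,213),('tongue',365,187),('white',417,246),('green',425,187),('cap',474,236),('card',479,214),('tab',304,172),('bottle',359,120),('cup',412,143),('pink',482,168),('coast',326,270),('purple',160,192),('teal',186,155),('roof',270,158),('lane',275,225),('table',380,270)]:
    print(n,at(u,v))
for n,u,v,z0,z1,rad in[('stand',361,213,.009,.02,.075),('standspig',361,213,.019,.03,.03),('whitefl',417,246,.007,.018,.06),('whitetop',417,246,.035,.047,.05),('greenfl',425,187,.007,.018,.06),('greentop',425,187,.035,.047,.05),('capfl',474,236,.008,.024,.042)]:
    c=at(u,v); print(n,circ(P,c[0],c[1],z0,z1,rad))
red=((hsv[...,0]<8)|(hsv[...,0]>172))&(hsv[...,1]>150)&(hsv[...,2]>90)
for n,u,v in[('tongue',365,187),('card',479,214)]:
    mk=np.zeros_like(red); mk[v-25:v+25,u-25:u+25]=1
    q=P[red&mk]; q=q[np.isfinite(q[:,2])]; print(n,q.mean(0).round(4),q.min(0).round(4),q.max(0).round(4),len(q))
q=P.reshape(-1,3); q=q[np.isfinite(q[:,2])]
c=at(270,158); s=q[(abs(q[:,2]-.076)<.006)&(np.hypot(*(q[:,:2]-c[:2]).T)<.13)]
bx=cv2.minAreaRect((s[:,:2]*1000).astype(np.float32)); print('roof',bx,cv2.boxPoints(bx).round(1).tolist())
c=at(275,225); s=q[(q[:,2]>.003)&(q[:,2]<.02)&(np.hypot(*(q[:,:2]-c[:2]).T)<.13)&(q[:,1]>c[1]-.06)]
bx=cv2.minAreaRect((s[:,:2]*1000).astype(np.float32)); print('lane',bx)
org=(hsv[...,0]>8)&(hsv[...,0]<20)&(hsv[...,1]>200); mk=np.zeros_like(org);mk[130:182,287:316]=1
s=P[org&mk]; s=s[np.isfinite(s[:,2])]; t=s[s[:,2]>.08]; print('tab',t.mean(0),t.min(0),t.max(0),len(t),len(s))
E
```

```text
stand [ 0.5382 -0.0647  0.0262]
tongue [ 0.6167 -0.0767  0.0138]
white [ 0.4462 -0.2177  0.0516]
green [ 0.6131 -0.2429  0.0496]
cap [ 0.4786 -0.3791  0.0386]
card [ 0.5426 -0.3995  0.0267]
tab [0.6397 0.0981 0.0913]
bottle [ 0.7714 -0.0477  0.1478]
cup [ 0.7549 -0.2163  0.0064]
pink [ 0.6661 -0.3969  0.0701]
coast [0.375  0.0319 0.0212]
purple [0.5702 0.4779 0.1193]
teal [0.6729 0.4161 0.1207]
roof [0.6815 0.1957 0.076 ]
lane [0.5003 0.1826 0.0073]
table [ 0.3787 -0.1221  0.0013]
stand [ 5.448e-01 -6.720e-02  6.790e-02  5.401e-01 -6.370e-02  1.430e-02
  1.357e+03]
standspig [ 5.425e-01 -6.480e-02  2.350e-02  5.394e-01 -6.350e-02  2.320e-02
  6.000e+01]
whitefl [ 4.417e-01 -2.196e-01  5.070e-02  4.468e-01 -2.151e-01  1.220e-02
  2.550e+02]
whitetop [ 4.492e-01 -2.208e-01  2.590e-02  4.485e-01 -2.199e-01  4.210e-02
  2.100e+02]
greenfl [ 6.212e-01 -2.495e-01  3.810e-02  6.147e-01 -2.430e-01  1.250e-02
  2.250e+02]
greentop [ 6.207e-01 -2.492e-01  2.610e-02  6.201e-01 -2.482e-01  4.270e-02
  1.940e+02]
capfl [ 4.801e-01 -3.864e-01  3.780e-02  4.785e-01 -3.782e-01  1.500e-02
  3.220e+02]
tongue [ 0.619  -0.0769  0.0138] [ 0.6016 -0.0881  0.0087] [ 0.637  -0.0649  0.0194] 75
card [ 0.5321 -0.3926  0.0236] [ 0.5076 -0.4081  0.0006] [ 0.5462 -0.3787  0.0565] 73
roof ((688.8040771484375, 170.23330688476562), (192.55250549316406, 167.5855712890625), 4.257513523101807) [[586.5999755859375, 246.60000610351562], [599.0, 79.5], [791.0, 93.80000305175781], [778.5999755859375, 260.8999938964844]]
lane ((496.62786865234375, 217.0738525390625), (250.66287231445312, 188.03585815429688), 0.42159324884414673)
tab [0.64446074 0.09919242 0.09088905] [0.63974265 0.08436743 0.08794045] [0.64824529 0.11782612 0.09368166] 12 19
```

```bash
cat >> h.py <<'E'
def go(x,y,z,yaw):
    s=r.read_state(); Rc=R.from_euler('xyz',s['ee_rot']); Rt=R.from_euler('xyz',[np.pi,0,yaw])
    print('d',Rc.inv().apply(np.array([x,y,z])-s['position']).round(4),'rv',(Rc.inv()*Rt).as_rotvec().round(4),'pos',s['position'].round(4),s['ee_rot'].round(3))
E
python3 - <<'E'
from h import *
go(.60,.09,.24,1.645)
D=np.load('top0.npz'); P=D['P']; q=P.reshape(-1,3)
# rack: front edge of roof, lane rails
m=(abs(q[:,2]-.076)<.005)&(abs(q[:,0]-.68)<.13)&(abs(q[:,1]-.19)<.075)
s=q[m]; bx=cv2.minAreaRect((s[:,:2]*1000).astype(np.float32)); print(bx,cv2.boxPoints(bx).round(1).tolist())
m=(q[:,2]>.003)&(q[:,2]<.02)&(q[:,0]>.38)&(q[:,0]<.58)&(abs(q[:,1]-.18)<.06)
s=q[m]; bx=cv2.minAreaRect((s[:,:2]*1000).astype(np.float32)); print(bx,cv2.boxPoints(bx).round(1).tolist())
E
```

```text
d [ 0.5834 -0.5081 -0.0176] rv [-1.3000e-03 -8.0000e-04 -1.2181e+00] pos [ 0.2793 -0.614   0.2217] [-3.14   0.     0.427]
((686.8672485351562, 186.2744140625), (191.41183471679688, 134.61175537109375), 3.8820881843566895) [[586.7999877929688, 246.89999389648438], [595.9000244140625, 112.5999984741211], [786.9000244140625, 125.5999984741211], [777.7999877929688, 259.8999938964844]]
((480.052734375, 180.0924530029297), (200.02548217773438, 119.1985092163086), 0.25711724162101746) [[379.79998779296875, 239.1999969482422], [380.29998779296875, 120.0], [580.2999877929688, 120.9000015258789], [579.7999877929688, 240.10000610351562]]
```

The manual's scale: shifts go in shares of 0.6 m and turns go in shares of 4 rad. Converting my numbers, 0.583 m / 0.6 = 0.9717, -0.508 m / 0.6 = -0.8467, -1.218 rad / 4 = -0.3045.

Emit:
{"fn": "creep_tool", "kwargs": {
  "rows": [
    [0.9717,-0.8467,-0.03,0,0,-0.3045,1],
    [0.9717,-0.8467,-0.03,0,0,-0.3045,1],
    [0.9717,-0.8467,-0.03,0,0,-0.3045,1],
    [0.9717,-0.8467,-0.03,0,0,-0.3045,1],
    [0.9717,-0.8467,-0.03,0,0,-0.3045,1],
    [0.9717,-0.8467,-0.03,0,0,-0.3045,1],
    [0.9717,-0.8467,-0.03,0,0,-0.3045,1],
    [0.9717,-0.8467,-0.03,0,0,-0.3045,1],
    [0.9717,-0.8467,-0.03,0,0,-0.3045,1],
    [0.9717,-0.8467,-0.03,0,0,-0.3045,1]
  ],
  "grip_force": 40
}}

```text
clock: 1.15
position: [0.4868, -0.1578, 0.2343]
ee_rot: [3.141, 0.0, 1.645]
wrist_force: [-0.1, -0.9, -0.2]
gripper_width: 1.001
grasp_force: 0.0
```

```bash
python3 -c "
from h import *
go(.60,.09,.24,1.645)"
```

```text
d [ 0.2387  0.1311 -0.0058] rv [ 0.0001  0.0004 -0.0003] pos [ 0.4868 -0.1578  0.2343] [3.141 0.    1.645]
```

Scaled: 0.239 m / 0.6 = 0.3983, 0.131 m / 0.6 = 0.2183.

Emit:
{"fn": "creep_tool", "kwargs": {
  "rows": [
    [0.3983,0.2183,-0.01,0,0,0,1],
    [0.3983,0.2183,-0.01,0,0,0,1],
    [0.3983,0.2183,-0.01,0,0,0,1],
    [0.3983,0.2183,-0.01,0,0,0,1],
    [0.3983,0.2183,-0.01,0,0,0,1],
    [0.3983,0.2183,-0.01,0,0,0,1],
    [0.3983,0.2183,-0.01,0,0,0,1]
  ]
}}

```text
clock: 1.85
position: [0.5998, 0.0936, 0.2399]
ee_rot: [3.141, -0.003, 1.652]
wrist_force: [0.0, 0.9, 0.0]
gripper_width: 0.998
grasp_force: 0.0
```

```bash
python3 - <<'E'
from h import *
im,d,m=snap('wrist','w1.png'); P=cloud(d,m); np.savez('w1.npz',im=im,P=P); print(m['eye'],m['rotation'])
hsv=cv2.cvtColor(im,cv2.COLOR_RGB2HSV)
for v in range(20,400,60): print([ (u,P[v,u].round(3).tolist()) for u in range(60,640,130)])
org=(hsv[...,0]>8)&(hsv[...,0]<22)&(hsv[...,1]>200)
s=P[org]; s=s[np.isfinite(s[:,2])]; t=s[abs(s[:,2]-.092)<.004]; print(len(s),len(t))
if len(t)>5: print(cv2.minAreaRect((t[:,:2]*1000).astype(np.float32)))
E
```

```text
[0.59380504 0.17387065 0.40252408] [2.84777653e+00 8.09231443e-04 8.14946298e-02]
[(60, [0.263, 0.257, -0.002]), (190, [0.427, 0.268, 0.0]), (320, [0.587, 0.281, 0.001]), (450, [0.748, 0.295, -0.001]), (580, [0.839, 0.279, 0.09])]
[(60, [0.252, 0.186, -0.0]), (190, [0.426, 0.198, 0.006]), (320, [0.593, 0.205, 0.076]), (450, [0.73, 0.216, 0.075]), (580, [0.856, 0.226, 0.091])]
[(60, [0.239, 0.107, 0.0]), (190, [0.42, 0.121, 0.0]), (320, [0.598, 0.143, 0.076]), (450, [0.744, 0.155, 0.075]), (580, [0.878, 0.167, 0.089])]
[(60, [0.223, 0.018, -0.0]), (190, [0.423, 0.039, 0.015]), (320, [0.606, 0.049, -0.001]), (450, [0.797, 0.064, -0.001]), (580, [1.722, -0.093, -0.746])]
[(60, [0.518, 0.124, 0.324]), (190, [0.412, -0.065, 0.002]), (320, [0.615, -0.049, -0.001]), (450, [0.818, -0.033, -0.001]), (580, [0.676, 0.137, 0.325])]
[(60, [0.524, 0.111, 0.334]), (190, [0.552, 0.095, 0.312]), (320, [0.624, -0.161, 0.001]), (450, [0.647, 0.105, 0.316]), (580, [0.672, 0.124, 0.336])]
[(60, [0.54, 0.111, 0.353]), (190, [0.57, 0.115, 0.354]), (320, [0.599, 0.12, 0.356]), (450, [0.628, 0.118, 0.352]), (580, [0.657, 0.121, 0.353])]
1536 525
((643.9010620117188, 103.7398681640625), (15.911088943481445, 44.048831939697266), 3.381579637527466)
```

View pics/w1.png

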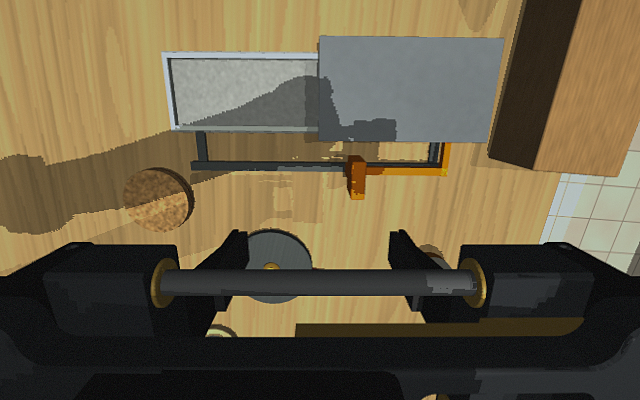

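The wrist view shows the rack lane from (165,90) to the roof's front edge at (320,85), and the orange grip tab at (357,175). All of these are clear to reach.

```bash
python3 - <<'E'
from h import *
D=np.load('w1.npz'); P=D['P']; q=P.reshape(-1,3)
s=q[(abs(q[:,2]-.076)<.004)&(abs(q[:,0]-.69)<.13)&(q[:,1]>.12)&(q[:,1]<.30)&(q[:,0]<.80)]
bx=cv2.minAreaRect((s[:,:2]*1000).astype(np.float32)); print(bx,cv2.boxPoints(bx).round(1).tolist())
b=np.radians(3.9)
go(.644+.0,.1037,.16,np.pi/2+.066); go(.644,.1037,.053,np.pi/2+.066)
E
```

```text
((688.214599609375, 191.48379516601562), (189.72813415527344, 126.97853088378906), 4.7285356521606445) [[588.4000244140625, 246.89999389648438], [598.9000244140625, 120.4000015258789], [788.0, 136.0], [777.5, 262.6000061035156]]
d [0.0097 0.0456 0.0796] rv [-0.0009 -0.0006  0.0116] pos [0.5994 0.0904 0.2397] [-3.141e+00 -1.000e-03  1.648e+00]
d [0.0097 0.0457 0.1866] rv [-0.0009 -0.0006  0.0116] pos [0.5994 0.0904 0.2397] [-3.141e+00 -1.000e-03  1.648e+00]
```

Scaled: 0.1866 m / 0.6 = 0.311, 0.12 m / 0.6 = 0.2, 0.012 rad / 4 = 0.003.

Emit:
{"fn": "creep_tool", "kwargs": {
  "rows": [
    [0.0167,0.0762,0.0833,0,0,0.003,1],
    [0.0167,0.0762,0.1333,0,0,0.003,1],
    [0.0167,0.0762,0.2,0,0,0.003,1],
    [0.0167,0.0762,0.2583,0,0,0.003,1],
    [0.0167,0.0762,0.311,0,0,0.003,1],
    [0.0167,0.0762,0.311,0,0,0.003,1],
    [0.0167,0.0762,0.311,0,0,0.003,0],
    [0.0167,0.0762,0.311,0,0,0.003,0],
    [0.0167,0.0762,0.311,0,0,0.003,0],
    [0.0167,0.0762,0.311,0,0,0.003,0]
  ],
  "grip_force": 40
}}

```text
clock: 2.9
position: [0.6453, 0.1019, 0.0553]
ee_rot: [3.139, -0.0, 1.633]
wrist_force: [-0.6, -0.1, -0.2]
gripper_width: 0.72
grasp_force: 0.0
```

Emit:
{"fn": "creep_tool", "kwargs": {
  "rows": [
    [0,0,0,0,0,0,0],
    [0,0,0,0,0,0,0]
  ]
}}

```text
clock: 3.1
position: [0.6446, 0.1019, 0.0541]
ee_rot: [3.141, 0.0, 1.633]
wrist_force: [-0.4, 0.8, -0.2]
gripper_width: 0.541
grasp_force: 0.0
```

```bash
python3 -c "
from h import *
go(.644-.183*np.cos(.07),.1037-.183*np.sin(.07),.053,np.pi/2+.066)"
```

```text
d [ 0.0004 -0.1835  0.0009] rv [ 0.0007  0.0001 -0.004 ] pos [0.6446 0.1019 0.0541] [3.141 0.    1.633]
```

Emit:
{"fn": "creep_tool", "kwargs": {
  "rows": [
    [0,0,0,0,0,0,0],
    [0,0,0,0,0,0,0],
    [0,0,0,0,0,0,0],
    [0,0,0,0,0,0,0],
    [0,0,0,0,0,0,0],
    [0,0,0,0,0,0,0]
  ]
}}

```text
clock: 3.7
position: [0.6437, 0.1018, 0.0535]
ee_rot: [-3.14, 0.001, 1.634]
wrist_force: [-3.3, -0.6, 1.1]
gripper_width: 0.18
grasp_force: 40.0
```

Emit:
{"fn": "creep_tool", "kwargs": {
  "rows": [
    [0,-0.0333,0,0,0,0,0],
    [0,-0.0667,0,0,0,0,0],
    [0,-0.1,0,0,0,0,0],
    [0,-0.1333,0,0,0,0,0],
    [0,-0.1667,0,0,0,0,0],
    [0,-0.2,0,0,0,0,0],
    [0,-0.2333,0,0,0,0,0],
    [0,-0.2583,0,0,0,0,0],
    [0,-0.275,0,0,0,0,0],
    [0,-0.2867,0,0,0,0,0]
  ]
}}

```text
clock: 4.7
position: [0.476, 0.0899, 0.0535]
ee_rot: [3.135, -0.0, 1.632]
wrist_force: [10.5, -2.0, -13.0]
gripper_width: 0.183
grasp_force: 40.1
```

Scaled: -0.01 m / 0.6 = -0.0167, -0.009 m / 0.6 = -0.015.

Emit:
{"fn": "creep_tool", "kwargs": {
  "rows": [
    [0,-0.0067,0,0,0,0,0],
    [0,-0.0117,0,0,0,0,0],
    [0,-0.015,0,0,0,0,0],
    [0,-0.0167,0,0,0,0,0],
    [0,-0.0167,0,0,0,0,0],
    [0,-0.0167,0,0,0,0,0]
  ]
}}

```text
clock: 5.3
position: [0.4665, 0.0892, 0.0535]
ee_rot: [3.135, 0.0, 1.632]
wrist_force: [9.1, -3.1, -12.0]
gripper_width: 0.182
grasp_force: 40.1
```

```bash
python3 - <<'E'
from h import *
im,d,m=snap('wrist','w2.png'); P=cloud(d,m); np.savez('w2.npz',im=im,P=P)
E
```

```text
(no output)
```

View pics/w2.png

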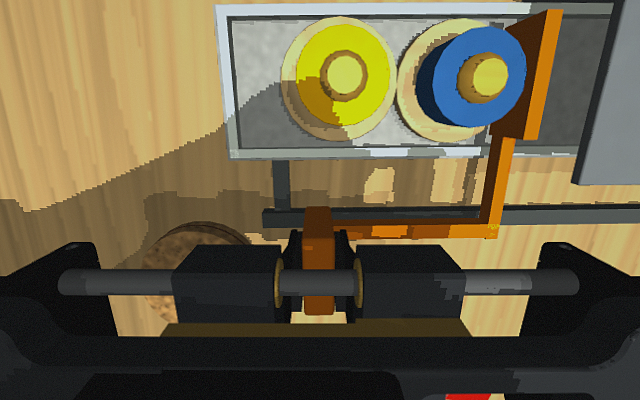

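The wrist view shows the yellow section at (340,75) and the blue at (470,75), both drawn out in front of the paddle. I'll press to the stop, hold, then release.

Scaled: -0.005 m / 0.6 = -0.0083, -0.004 m / 0.6 = -0.0067.

Emit:
{"fn": "creep_tool", "kwargs": {
  "rows": [
    [0,-0.0033,0,0,0,0,0],
    [0,-0.0067,0,0,0,0,0],
    [0,-0.0083,0,0,0,0,0],
    [0,-0.0083,0,0,0,0,0],
    [0,-0.0083,0,0,0,0,0],
    [0,-0.0083,0,0,0,0,0],
    [0,-0.0083,0,0,0,0,0],
    [0,-0.0083,0,0,0,0,0]
  ]
}}

```text
clock: 6.15
position: [0.464, 0.0891, 0.0535]
ee_rot: [3.131, -0.001, 1.631]
wrist_force: [16.7, -3.0, -19.5]
gripper_width: 0.179
grasp_force: 40.2
```

Scaled: 0.183 m / 0.6 = 0.305, 0.175 m / 0.6 = 0.2917.

Emit:
{"fn": "creep_tool", "kwargs": {
  "rows": [
    [0,0.0333,0,0,0,0,0],
    [0,0.0667,0,0,0,0,0],
    [0,0.1,0,0,0,0,0],
    [0,0.1333,0,0,0,0,0],
    [0,0.1667,0,0,0,0,0],
    [0,0.2,0,0,0,0,0],
    [0,0.2333,0,0,0,0,0],
    [0,0.2667,0,0,0,0,0],
    [0,0.2917,0,0,0,0,0],
    [0,0.305,0,0,0,0,0]
  ]
}}

```text
clock: 7.15
position: [0.6423, 0.1018, 0.0535]
ee_rot: [3.139, -0.001, 1.633]
wrist_force: [1.4, 0.8, 0.5]
gripper_width: 0.183
grasp_force: 40.0
```

Emit:
{"fn": "creep_tool", "kwargs": {
  "rows": [
    [0,0,0,0,0,0,1],
    [0,0,0,0,0,0,1],
    [0,0,0,0,0,0,1],
    [0,0,0,0,0,0,1],
    [0,0,-0.05,0,0,0,1],
    [0,0,-0.1167,0,0,0,1],
    [0,0,-0.1833,0,0,0,1],
    [0,0,-0.25,0,0,0,1],
    [0,0,-0.2833,0,0,0,1],
    [0,0,-0.2833,0,0,0,1]
  ]
}}

```text
clock: 8.15
position: [0.6418, 0.1025, 0.2277]
ee_rot: [3.135, -0.001, 1.633]
wrist_force: [-0.5, -0.1, -0.2]
gripper_width: 0.966
grasp_force: 0.0
```

```bash
python3 - <<'E'
from h import *
im,d,m=snap('wrist','w3.png'); P=cloud(d,m); np.savez('w3.npz',im=im,P=P)
hsv=cv2.cvtColor(im,cv2.COLOR_RGB2HSV)
org=(hsv[...,0]>8)&(hsv[...,0]<22)&(hsv[...,1]>200)
s=P[org]; t=s[abs(s[:,2]-.092)<.004]; print(len(t))
if len(t)>5: print(cv2.minAreaRect((t[:,:2]*1000).astype(np.float32)))
for n,lo,hi in(('yellow',23,34),('blue',100,125)):
    k=(hsv[...,0]>=lo)&(hsv[...,0]<=hi)&(hsv[...,1]>120)
    s=P[k]; s=s[(abs(s[:,2]-.048)<.004)]; print(n,len(s), cv2.minEnclosingCircle(s[:,:2].astype(np.float32)) if len(s)>5 else None)
go(.54,.0,.23,1.5)
E
```

```text
563
((692.50341796875, 30.5494384765625), (32.068939208984375, 219.15480041503906), 33.615074157714844)
yellow 1256 ((0.6403977870941162, 0.22285351157188416), 0.1976388543844223)
blue 1256 ((0.5466189384460449, 0.1917453408241272), 0.025876831263303757)
d [-0.0955 -0.1067 -0.0052] rv [ 0.0028 -0.      0.1329] pos [0.6405 0.1019 0.2251] [3.139 0.    1.633]
```

View pics/w3.png

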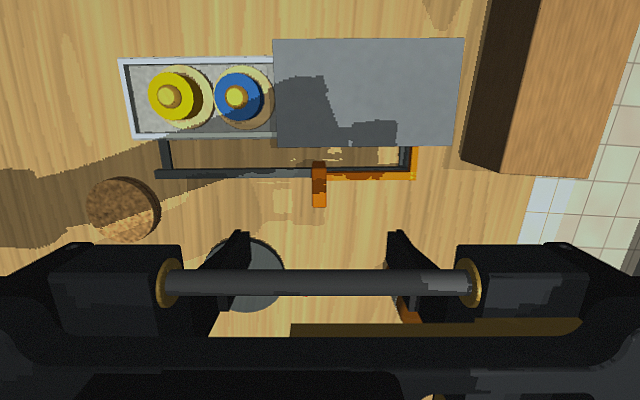

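The puller is home at (319,185) in this view. Yellow stands at (170,97) and blue at (238,97). Next I measure the stand precisely from above.

Scaled: -0.2 m / 0.6 = -0.3333, -0.1 m / 0.6 = -0.1667.

Emit:
{"fn": "creep_tool", "kwargs": {
  "rows": [
    [-0.3333,-0.1667,0,0,0,0,1],
    [-0.3333,-0.1667,0,0,0,0,1],
    [-0.3333,-0.1667,0,0,0,0,1],
    [-0.3333,-0.1667,0,0,0,0,1],
    [-0.3333,-0.1667,0,0,0,0,1],
    [-0.3333,-0.1667,0,0,0,0,1],
    [-0.3333,-0.1667,0,0,0,0,1]
  ]
}}

```text
clock: 8.9
position: [0.5519, -0.1042, 0.2222]
ee_rot: [-3.139, -0.001, 1.632]
wrist_force: [0.7, 0.3, 1.2]
gripper_width: 0.999
grasp_force: 0.0
```

```bash
python3 - <<'E'
from h import *
im,d,m=snap('wrist','w4.png'); P=cloud(d,m)
print(m['eye'])
a=circ(P,.54,-.0645,.019,.03,.03);print('spigot',a)
a=circ(P,.54,-.0645,.022,.03,.03);print('spigot top',a)
a=circ(P,.54,-.0645,.011,.0165,.066);print('disc',a)
hsv=cv2.cvtColor(im,cv2.COLOR_RGB2HSV)
red=((hsv[...,0]<8)|(hsv[...,0]>172))&(hsv[...,1]>150)&(hsv[...,2]>70)
s=P[red]; s=s[(np.hypot(s[:,0]-.54,s[:,1]+.0645)<.11)]; print(len(s),s.mean(0)); print(cv2.minAreaRect((s[:,:2]*1000).astype(np.float32)))
P=np.load('w3.npz')['P']
for n,x,y in(('yellow',.4688,.186),('blue',.5466,.1917)):
    print(n,circ(P,x,y,.044,.0505,.032),circ(P,x,y,.052,.062,.03))
E
```

```text
[ 0.54794278 -0.02349148  0.38459221]
spigot [ 5.410e-01 -6.280e-02  1.250e-02  5.413e-01 -6.240e-02  2.300e-02
  2.970e+02]
spigot top [ 5.415e-01 -6.240e-02  1.070e-02  5.414e-01 -6.260e-02  2.390e-02
  2.100e+02]
disc [ 5.430e-01 -6.310e-02  6.340e-02  5.417e-01 -6.030e-02  1.410e-02
  7.156e+03]
617 [ 0.61563533 -0.07498556  0.01397137]
((615.3505249023438, -75.90631103515625), (23.725364685058594, 48.222145080566406), 81.2265625)
yellow [4.713e-01 1.875e-01 2.630e-02 4.732e-01 1.881e-01 4.820e-02 1.303e+03] [4.716e-01 1.874e-01 1.300e-02 4.734e-01 1.877e-01 5.700e-02 4.320e+02]
blue [5.464e-01 1.918e-01 2.610e-02 5.474e-01 1.921e-01 4.810e-02 1.298e+03] [5.466e-01 1.921e-01 1.280e-02 5.475e-01 1.919e-01 5.660e-02 4.300e+02]
```

```bash
python3 -c "
from h import *
go(.4714,.1875,.15,3.2)"
```

```text
d [ 0.2949 -0.0625  0.073 ] rv [-2.000e-04 -2.300e-03 -1.566e+00] pos [ 0.5525 -0.103   0.2225] [-3.140e+00 -1.000e-03  1.634e+00]
```

Scaled: 0.295 m / 0.6 = 0.4917, 0.073 m / 0.6 = 0.1217, -1.566 rad / 4 = -0.3915.

Emit:
{"fn": "creep_tool", "kwargs": {
  "rows": [
    [0.4917,-0.1042,0,0,0,-0.3915,1],
    [0.4917,-0.1042,0,0,0,-0.3915,1],
    [0.4917,-0.1042,0,0,0,-0.3915,1],
    [0.4917,-0.1042,0,0,0,-0.3915,1],
    [0.4917,-0.1042,0,0,0,-0.3915,1],
    [0.4917,-0.1042,0,0,0,-0.3915,1],
    [0.4917,-0.1042,0.0333,0,0,-0.3915,1],
    [0.4917,-0.1042,0.0833,0,0,-0.3915,1],
    [0.4917,-0.1042,0.1217,0,0,-0.3915,1],
    [0.4917,-0.1042,0.1217,0,0,-0.3915,1]
  ]
}}

```text
clock: 9.95
position: [0.4693, 0.1874, 0.1474]
ee_rot: [-3.141, -0.006, -3.14]
wrist_force: [0.2, -0.7, -0.2]
gripper_width: 1.001
grasp_force: 0.0
```

Emit:
{"fn": "creep_tool", "kwargs": {
  "rows": [
    [0,0,0,0,0,-0.0165,1],
    [0,0,0,0,0,-0.0165,1]
  ]
}}

```text
clock: 10.15
position: [0.4714, 0.1883, 0.15]
ee_rot: [3.14, -0.001, -3.081]
wrist_force: [0.0, 0.8, -0.9]
gripper_width: 0.995
grasp_force: 0.0
```

```bash
python3 -c "
from h import *
go(.4714,.1875,.024,3.2);print(r.read_state()['joint_positions'].round(2))"
```

```text
d [-0.0002 -0.001   0.126 ] rv [ 0.0016 -0.0015  0.002 ] pos [0.4714 0.1883 0.15  ] [ 3.140e+00 -1.000e-03 -3.081e+00]
[ 0.3   0.45 -0.97  1.96  0.45  0.96  0.75]
```

Scaled: 0.126 m / 0.6 = 0.21, 0.105 m / 0.6 = 0.175.

Emit:
{"fn": "creep_tool", "kwargs": {
  "rows": [
    [0,-0.0017,0.0667,0,0,0,1],
    [0,-0.0017,0.125,0,0,0,1],
    [0,-0.0017,0.175,0,0,0,1],
    [0,-0.0017,0.21,0,0,0,1],
    [0,-0.0017,0.21,0,0,0,1],
    [0,-0.0017,0.21,0,0,0,0],
    [0,-0.0017,0.21,0,0,0,0],
    [0,-0.0017,0.21,0,0,0,0],
    [0,-0.0017,0.21,0,0,0,0],
    [0,-0.0017,0.21,0,0,0,0]
  ],
  "grip_force": 30
}}

```text
clock: 11.15
position: [0.4728, 0.1855, 0.0252]
ee_rot: [3.141, 0.001, -3.085]
wrist_force: [-0.1, 1.1, 0.5]
gripper_width: 0.631
grasp_force: 0.6
```

Emit:
{"fn": "creep_tool", "kwargs": {
  "rows": [
    [0,0,0,0,0,0,0],
    [0,0,0,0,0,0,0],
    [0,0,0,0,0,0,0]
  ]
}}

```text
clock: 11.45
position: [0.4727, 0.1858, 0.0251]
ee_rot: [3.141, 0.001, -3.084]
wrist_force: [-0.6, 0.9, 5.0]
gripper_width: 0.594
grasp_force: 30.0
```

Scaled: -0.11 m / 0.6 = -0.1833, -0.09 m / 0.6 = -0.15.

Emit:
{"fn": "creep_tool", "kwargs": {
  "rows": [
    [0,0,-0.05,0,0,0,0],
    [0,0,-0.1,0,0,0,0],
    [0,0,-0.15,0,0,0,0],
    [0,0,-0.1833,0,0,0,0],
    [0,0,-0.1833,0,0,0,0]
  ]
}}

```text
clock: 11.95
position: [0.4737, 0.1858, 0.1365]
ee_rot: [3.141, 0.004, -3.085]
wrist_force: [-0.6, -0.3, -1.7]
gripper_width: 0.589
grasp_force: 30.0
```

```bash
python3 -c "
from h import *
go(.5422,-.0627,.135,3.2);go(.5422,-.0627,.034,3.2)"
```

```text
d [-0.0543 -0.252   0.0016] rv [ 0.0006  0.0044 -0.0018] pos [0.4737 0.1858 0.1365] [ 3.141  0.004 -3.085]
d [-0.0539 -0.2521  0.1026] rv [ 0.0006  0.0044 -0.0018] pos [0.4737 0.1858 0.1365] [ 3.141  0.004 -3.085]
```

Scaled: -0.252 m / 0.6 = -0.42, -0.24 m / 0.6 = -0.4.

Emit:
{"fn": "creep_tool", "kwargs": {
  "rows": [
    [-0.015,-0.05,0,0,0,0,0],
    [-0.03,-0.1167,0,0,0,0,0],
    [-0.045,-0.1833,0,0,0,0,0],
    [-0.06,-0.25,0,0,0,0,0],
    [-0.075,-0.3167,0,0,0,0,0],
    [-0.0833,-0.3667,0,0,0,0,0],
    [-0.09,-0.4,0,0,0,0,0],
    [-0.09,-0.42,0,0,0,0,0],
    [-0.09,-0.42,0,0,0,0,0],
    [-0.09,-0.42,0,0,0,0,0]
  ]
}}

```text
clock: 12.95
position: [0.5399, -0.0619, 0.1339]
ee_rot: [3.141, -0.001, -3.083]
wrist_force: [0.3, 0.5, -2.3]
gripper_width: 0.584
grasp_force: 30.0
```

```bash
python3 -c "
from h import *
go(.5422,-.0627,.034,3.2)"
```

```text
d [-0.0023 -0.0011  0.0999] rv [ 0.001  -0.0012  0.0001] pos [ 0.5399 -0.0619  0.1339] [ 3.141e+00 -1.000e-03 -3.083e+00]
```

Scaled: 0.1 m / 0.6 = 0.1667, 0.099 m / 0.6 = 0.165.

Emit:
{"fn": "creep_tool", "kwargs": {
  "rows": [
    [-0.0038,-0.0017,0.05,0,0,0,0],
    [-0.0038,-0.0017,0.1,0,0,0,0],
    [-0.0038,-0.0017,0.1333,0,0,0,0],
    [-0.0038,-0.0017,0.1467,0,0,0,0],
    [-0.0038,-0.0017,0.1533,0,0,0,0],
    [-0.0038,-0.0017,0.16,0,0,0,0],
    [-0.0038,-0.0017,0.165,0,0,0,0],
    [-0.0038,-0.0017,0.1667,0,0,0,0],
    [-0.0038,-0.0017,0.1667,0,0,0,0]
  ]
}}

```text
clock: 13.85
position: [0.5433, -0.0641, 0.035]
ee_rot: [-3.141, 0.001, -3.085]
wrist_force: [-0.7, 0.4, -1.0]
gripper_width: 0.593
grasp_force: 30.0
```

Scaled: 0.002 m / 0.6 = 0.0033, 0.001 m / 0.6 = 0.0017.

Emit:
{"fn": "creep_tool", "kwargs": {
  "rows": [
    [0.0017,0,0.0017,0,0,0,0],
    [0.0017,0,0.0033,0,0,0,0],
    [0.0017,0,0.0033,0,0,0,0]
  ]
}}

```text
clock: 14.15
position: [0.5421, -0.0642, 0.0332]
ee_rot: [-3.141, 0.0, -3.085]
wrist_force: [-2.3, -0.7, 3.7]
gripper_width: 0.594
grasp_force: 30.0
```

Emit:
{"fn": "creep_tool", "kwargs": {
  "rows": [
    [0,0,0,0,0,0,1],
    [0,0,0,0,0,0,1],
    [0,0,0,0,0,0,1],
    [0,0,0,0,0,0,1],
    [0,0,-0.0333,0,0,0,1],
    [0,0,-0.1,0,0,0,1],
    [0,0,-0.1667,0,0,0,1],
    [0,0,-0.2167,0,0,0,1],
    [0,0,-0.2167,0,0,0,1]
  ]
}}

```text
clock: 15.05
position: [0.545, -0.0635, 0.1668]
ee_rot: [-3.14, 0.008, -3.084]
wrist_force: [-0.3, 0.7, 0.0]
gripper_width: 1.003
grasp_force: 0.0
```

```bash
python3 -c "
from h import *
go(.5465,.1919,.15,3.2)"
```

```text
d [-0.016   0.2549  0.0166] rv [-0.0016  0.0083 -0.0013] pos [ 0.545  -0.0635  0.1668] [-3.14   0.008 -3.084]
```

Scaled: 0.255 m / 0.6 = 0.425, 0.016 m / 0.6 = 0.0267.

Emit:
{"fn": "creep_tool", "kwargs": {
  "rows": [
    [-0.0217,0.425,0.0267,0,0,0,1],
    [-0.0217,0.425,0.0267,0,0,0,1],
    [-0.0217,0.425,0.0267,0,0,0,1],
    [-0.0217,0.425,0.0267,0,0,0,1],
    [-0.0217,0.425,0.0267,0,0,0,1],
    [-0.0217,0.425,0.0267,0,0,0,1],
    [-0.0217,0.425,0.0267,0,0,0,1],
    [-0.0217,0.425,0.0267,0,0,0,1]
  ]
}}

```text
clock: 15.85
position: [0.5404, 0.1897, 0.1457]
ee_rot: [-3.14, -0.001, -3.086]
wrist_force: [1.3, -0.3, -0.3]
gripper_width: 0.997
grasp_force: 0.0
```

```bash
python3 -c "
from h import *
go(.5465,.1919,.024,3.2)"
```

```text
d [-0.0063  0.002   0.1217] rv [-0.0016 -0.0013 -0.0023] pos [0.5404 0.1897 0.1457] [-3.140e+00 -1.000e-03 -3.086e+00]
```

Scaled: 0.121 m / 0.6 = 0.2017, 0.118 m / 0.6 = 0.1967.

Emit:
{"fn": "creep_tool", "kwargs": {
  "rows": [
    [-0.0067,0.0033,0.0667,0,0,0,1],
    [-0.0067,0.0033,0.125,0,0,0,1],
    [-0.0067,0.0033,0.175,0,0,0,1],
    [-0.0067,0.0033,0.1967,0,0,0,1],
    [-0.0067,0.0033,0.2017,0,0,0,1],
    [-0.0067,0.0033,0.2017,0,0,0,1],
    [-0.0067,0.0033,0.2017,0,0,0,1]
  ]
}}

```text
clock: 16.55
position: [0.5455, 0.1937, 0.0271]
ee_rot: [3.141, 0.003, -3.085]
wrist_force: [-0.1, -0.6, -0.6]
gripper_width: 1.005
grasp_force: 0.0
```

```bash
python3 -c "
from h import *
go(.5465,.1919,.024,3.2)"
```

```text
d [-0.0009 -0.0019  0.0031] rv [ 0.0007  0.0026 -0.0019] pos [0.5455 0.1937 0.0271] [ 3.141e+00  3.000e-03 -3.085e+00]
```

Scaled: -0.002 m / 0.6 = -0.0033, -0.001 m / 0.6 = -0.0017.

Emit:
{"fn": "creep_tool", "kwargs": {
  "rows": [
    [-0.0017,-0.0033,0.0033,0,0,0,0],
    [-0.0017,-0.0033,0.0033,0,0,0,0],
    [-0.0017,-0.0033,0.0033,0,0,0,0],
    [-0.0017,-0.0033,0.0033,0,0,0,0],
    [-0.0017,-0.0033,0.0033,0,0,0,0],
    [-0.0017,-0.0033,0.0033,0,0,0,0],
    [-0.0017,-0.0033,0.0033,0,0,0,0],
    [-0.0017,-0.0033,0.0033,0,0,0,0]
  ]
}}

```text
clock: 17.35
position: [0.5455, 0.1917, 0.0237]
ee_rot: [-3.142, 0.0, -3.084]
wrist_force: [0.6, 0.5, 1.3]
gripper_width: 0.59
grasp_force: 30.0
```

Emit:
{"fn": "creep_tool", "kwargs": {
  "rows": [
    [0,0,-0.05,0,0,0,0],
    [0,0,-0.1,0,0,0,0],
    [0,0,-0.15,0,0,0,0],
    [0,0,-0.2,0,0,0,0],
    [0,0,-0.2333,0,0,0,0],
    [0,0,-0.2333,0,0,0,0],
    [0,0,-0.2333,0,0,0,0]
  ]
}}

```text
clock: 18.05
position: [0.5451, 0.1911, 0.1628]
ee_rot: [-3.141, -0.001, -3.085]
wrist_force: [0.0, -1.1, -1.7]
gripper_width: 0.593
grasp_force: 30.0
```

```bash
python3 -c "
from h import *
go(.5415,-.0627,.165,3.2)"
```

```text
d [ 0.018  -0.2531 -0.002 ] rv [-0.0008 -0.0006 -0.0014] pos [0.5451 0.1911 0.1628] [-3.141e+00 -1.000e-03 -3.085e+00]
```

Scaled: -0.253 m / 0.6 = -0.4217, -0.24 m / 0.6 = -0.4.

Emit:
{"fn": "creep_tool", "kwargs": {
  "rows": [
    [0.005,-0.05,0,0,0,0,0],
    [0.01,-0.1167,0,0,0,0,0],
    [0.015,-0.1833,0,0,0,0,0],
    [0.02,-0.25,0,0,0,0,0],
    [0.025,-0.3167,0,0,0,0,0],
    [0.03,-0.3667,0,0,0,0,0],
    [0.0317,-0.4,0,0,0,0,0],
    [0.0317,-0.4217,0,0,0,0,0],
    [0.0317,-0.4217,0,0,0,0,0],
    [0.0317,-0.4217,0,0,0,0,0]
  ]
}}

```text
clock: 19.05
position: [0.5406, -0.0609, 0.163]
ee_rot: [3.14, -0.001, -3.083]
wrist_force: [0.6, 0.5, -0.6]
gripper_width: 0.59
grasp_force: 30.0
```

```bash
python3 -c "
from h import *
go(.5402,-.063,.0740,3.2)"
```

```text
d [ 0.0004 -0.0022  0.089 ] rv [ 0.0013 -0.0009 -0.0001] pos [ 0.5406 -0.0609  0.163 ] [ 3.140e+00 -1.000e-03 -3.083e+00]
```

Scaled: 0.088 m / 0.6 = 0.1467, 0.085 m / 0.6 = 0.1417.

Emit:
{"fn": "creep_tool", "kwargs": {
  "rows": [
    [0,-0.0033,0.05,0,0,0,0],
    [0,-0.0033,0.0917,0,0,0,0],
    [0,-0.0033,0.1167,0,0,0,0],
    [0,-0.0033,0.1283,0,0,0,0],
    [0,-0.0033,0.135,0,0,0,0],
    [0,-0.0033,0.1417,0,0,0,0],
    [0,-0.0033,0.1467,0,0,0,0],
    [0,-0.0033,0.1467,0,0,0,0],
    [0,-0.0033,0.1467,0,0,0,0]
  ]
}}

```text
clock: 19.95
position: [0.5414, -0.0642, 0.076]
ee_rot: [-3.141, 0.001, -3.085]
wrist_force: [0.0, 0.0, -1.8]
gripper_width: 0.594
grasp_force: 30.0
```

Scaled: 0.002 m / 0.6 = 0.0033, 0.001 m / 0.6 = 0.0017.

Emit:
{"fn": "creep_tool", "kwargs": {
  "rows": [
    [0,0,0.0017,0,0,0,0],
    [0,0,0.0033,0,0,0,0],
    [0,0,0.0033,0,0,0,0]
  ]
}}

```text
clock: 20.25
position: [0.5412, -0.0642, 0.0737]
ee_rot: [-3.141, 0.0, -3.084]
wrist_force: [-0.7, 0.4, -1.1]
gripper_width: 0.588
grasp_force: 30.0
```

Emit:
{"fn": "creep_tool", "kwargs": {
  "rows": [
    [0,0,0,0,0,0,1],
    [0,0,0,0,0,0,1],
    [0,0,0,0,0,0,1],
    [0,0,0,0,0,0,1],
    [0,0,-0.0333,0,0,0,1],
    [0,0,-0.1,0,0,0,1],
    [0,0,-0.1667,0,0,0,1],
    [0,0,-0.2167,0,0,0,1],
    [0,0,-0.2167,0,0,0,1]
  ]
}}

```text
clock: 21.15
position: [0.5439, -0.0635, 0.208]
ee_rot: [-3.14, 0.008, -3.084]
wrist_force: [0.8, 1.6, -0.3]
gripper_width: 0.998
grasp_force: 0.0
```

```bash
python3 -c "
from h import *
go(.53,-.25,.22,1.5)"
```

```text
d [ 0.0244 -0.1855 -0.0119] rv [0.0059 0.0077 1.6987] pos [ 0.5439 -0.0635  0.208 ] [-3.14   0.008 -3.084]
```

Scaled: -0.27 m / 0.6 = -0.45, 0.02 m / 0.6 = 0.0333, 1.7 rad / 4 = 0.425.

Emit:
{"fn": "creep_tool", "kwargs": {
  "rows": [
    [0.0333,-0.45,-0.02,0,0,0.425,1],
    [0.0333,-0.45,-0.02,0,0,0.425,1],
    [0.0333,-0.45,-0.02,0,0,0.425,1],
    [0.0333,-0.45,-0.02,0,0,0.425,1],
    [0.0333,-0.45,-0.02,0,0,0.425,1],
    [0.0333,-0.45,-0.02,0,0,0.425,1],
    [0.0333,-0.45,-0.02,0,0,0.425,1],
    [0.0333,-0.45,-0.02,0,0,0.425,1],
    [0.0333,-0.45,-0.02,0,0,0.425,1],
    [0.0333,-0.45,-0.02,0,0,0.425,1]
  ]
}}

```text
clock: 22.15
position: [0.536, -0.3346, 0.2144]
ee_rot: [-3.14, -0.001, 1.693]
wrist_force: [-0.2, -0.4, 0.5]
gripper_width: 1.001
grasp_force: 0.0
```

Emit:
{"fn": "creep_tool", "kwargs": {
  "rows": [
    [0,0,0,0,0,0.05,1],
    [0,0,0,0,0,0.05,1],
    [0,0,0,0,0,0.05,1]
  ]
}}

```text
clock: 22.45
position: [0.5361, -0.3345, 0.2146]
ee_rot: [-3.14, -0.0, 1.499]
wrist_force: [0.9, 0.9, 0.3]
gripper_width: 1.0
grasp_force: 0.0
```

```bash
python3 - <<'E'
from h import *
im,d,m=snap('wrist','w5.png'); P=cloud(d,m); print(m['eye'])
for n,x,y,z in(('white',.449,-.2208,0),('green',.6207,-.2492,0),('stackblue',.5412,-.063,.056)):
    print(n,circ(P,x,y,z+.039,z+.0445,.035),circ(P,x,y,z+.046,z+.056,.03),circ(P,x,y,z+.009,z+.015,.045))
go(.449,-.2208,.15,1.1)
E
```

```text
[ 0.54268135 -0.25376012  0.37697404]
white [ 4.509e-01 -2.209e-01  2.610e-02  4.517e-01 -2.210e-01  4.220e-02
  1.376e+03] [ 4.510e-01 -2.209e-01  1.290e-02  4.520e-01 -2.213e-01  5.060e-02
  4.530e+02] [ 4.508e-01 -2.211e-01  3.800e-02  4.611e-01 -2.233e-01  1.210e-02
  1.295e+03]
green [ 6.222e-01 -2.492e-01  2.590e-02  6.220e-01 -2.486e-01  4.200e-02
  1.317e+03] [ 6.221e-01 -2.493e-01  1.290e-02  6.215e-01 -2.491e-01  5.050e-02
  4.240e+02] [ 6.224e-01 -2.490e-01  3.790e-02  6.138e-01 -2.486e-01  1.190e-02
  1.270e+03]
stackblue None None None
d [ 0.1073 -0.0949  0.0649] rv [-0.0014 -0.      0.4002] pos [ 0.5362 -0.3345  0.2147] [-3.14 -0.    1.5 ]
```

View pics/w5.png

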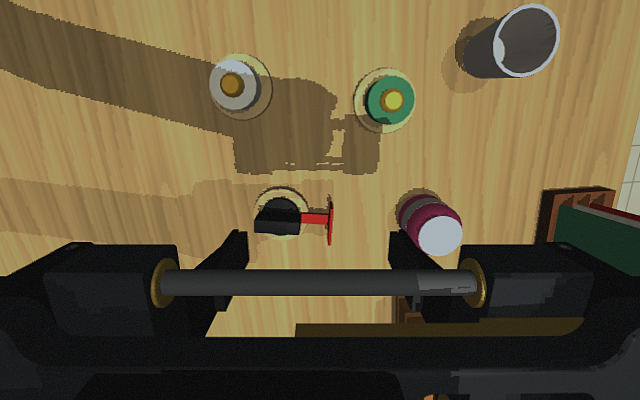

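The wrist view shows white at (235,85), green at (388,100) and the cap at (280,215) with its card at (330,220). All three are free to approach.

Scaled: 0.1073 m / 0.6 = 0.1788, -0.093 m / 0.6 = -0.155, 0.4 rad / 4 = 0.1.

Emit:
{"fn": "creep_tool", "kwargs": {
  "rows": [
    [0.1788,-0.155,0.05,0,0,0.1,1],
    [0.1788,-0.155,0.1083,0,0,0.1,1],
    [0.1788,-0.155,0.1083,0,0,0.1,1],
    [0.1788,-0.155,0.1083,0,0,0.1,1],
    [0.1788,-0.155,0.1083,0,0,0.1,1],
    [0.1788,-0.155,0.1083,0,0,0.1,1]
  ]
}}

```text
clock: 23.1
position: [0.4529, -0.2223, 0.1514]
ee_rot: [3.139, -0.0, 1.099]
wrist_force: [-0.5, -0.1, 0.4]
gripper_width: 1.0
grasp_force: 0.0
```

```bash
python3 -c "
from h import *
go(.4509,-.2209,.018,1.1)"
```

```text
d [ 0.0003 -0.0028  0.1334] rv [ 0.0027 -0.0001 -0.001 ] pos [ 0.4529 -0.2223  0.1514] [ 3.139 -0.     1.099]
```

The manual's scale: shifts go in shares of 0.6 m and turns go in shares of 4 rad. Converting my numbers, 0.1325 m / 0.6 = 0.2208, 0.128 m / 0.6 = 0.2133.

Emit:
{"fn": "creep_tool", "kwargs": {
  "rows": [
    [0,-0.0033,0.0667,0,0,0,1],
    [0,-0.0033,0.1333,0,0,0,1],
    [0,-0.0033,0.1833,0,0,0,1],
    [0,-0.0033,0.2133,0,0,0,1],
    [0,-0.0033,0.2208,0,0,0,1],
    [0,-0.0033,0.2208,0,0,0,1],
    [0,-0.0033,0.2208,0,0,0,1]
  ]
}}

```text
clock: 23.8
position: [0.4513, -0.2211, 0.0192]
ee_rot: [3.139, -0.0, 1.098]
wrist_force: [-0.3, 0.6, -0.2]
gripper_width: 1.001
grasp_force: 0.0
```

```bash
python3 -c "
from h import *
go(.4509,-.2209,.018,1.1)"
```

```text
d [-0.     -0.0004  0.0012] rv [ 0.0029 -0.0003 -0.0017] pos [ 0.4513 -0.2211  0.0192] [ 3.139 -0.     1.098]
```

Emit:
{"fn": "creep_tool", "kwargs": {
  "rows": [
    [0,0,0,0,0,0,0],
    [0,0,0,0,0,0,0],
    [0,0,0,0,0,0,0],
    [0,0,0,0,0,0,0],
    [0,0,0,0,0,0,0],
    [0,0,0,0,0,0,0],
    [0,0,0,0,0,0,0]
  ]
}}

```text
clock: 24.5
position: [0.4499, -0.2203, 0.0182]
ee_rot: [3.141, 0.0, 1.099]
wrist_force: [0.4, -0.7, 2.0]
gripper_width: 0.592
grasp_force: 30.0
```

Emit:
{"fn": "creep_tool", "kwargs": {
  "rows": [
    [0,0,-0.05,0,0,0,0],
    [0,0,-0.1167,0,0,0,0],
    [0,0,-0.1833,0,0,0,0],
    [0,0,-0.25,0,0,0,0],
    [0,0,-0.3,0,0,0,0],
    [0,0,-0.3,0,0,0,0],
    [0,0,-0.3,0,0,0,0]
  ]
}}

```text
clock: 25.2
position: [0.449, -0.2201, 0.1976]
ee_rot: [-3.141, 0.0, 1.099]
wrist_force: [0.4, 0.7, -1.9]
gripper_width: 0.589
grasp_force: 30.0
```

```bash
python3 -c "
from h import *
go(.541,-.063,.20,1.1)"
```

```text
d [ 0.1817  0.0104 -0.0024] rv [-0.0006  0.0004 -0.0014] pos [ 0.449  -0.2201  0.1976] [-3.141  0.     1.099]
```

Scaled: 0.1817 m / 0.6 = 0.3028, 0.178 m / 0.6 = 0.2967.

Emit:
{"fn": "creep_tool", "kwargs": {
  "rows": [
    [0.05,0.0033,0,0,0,0,0],
    [0.1167,0.0067,0,0,0,0,0],
    [0.1833,0.01,0,0,0,0,0],
    [0.2333,0.0133,0,0,0,0,0],
    [0.275,0.0167,0,0,0,0,0],
    [0.2967,0.0173,0,0,0,0,0],
    [0.3028,0.0173,0,0,0,0,0],
    [0.3028,0.0173,0,0,0,0,0],
    [0.3028,0.0173,0,0,0,0,0]
  ]
}}

```text
clock: 26.1
position: [0.5407, -0.0648, 0.1974]
ee_rot: [-3.141, 0.002, 1.097]
wrist_force: [-0.9, 0.2, -2.7]
gripper_width: 0.59
grasp_force: 30.0
```

```bash
python3 -c "
from h import *
go(.5408,-.063,.1162,1.1)"
```

```text
d [ 0.0018 -0.0006  0.0812] rv [-0.001   0.0016 -0.0033] pos [ 0.5407 -0.0648  0.1974] [-3.141e+00  2.000e-03  1.097e+00]
```

Scaled: 0.08 m / 0.6 = 0.1333, 0.079 m / 0.6 = 0.1317.

Emit:
{"fn": "creep_tool", "kwargs": {
  "rows": [
    [0.0017,0,0.05,0,0,0,0],
    [0.0017,0,0.0833,0,0,0,0],
    [0.0017,0,0.1033,0,0,0,0],
    [0.0017,0,0.115,0,0,0,0],
    [0.0017,0,0.1217,0,0,0,0],
    [0.0017,0,0.1283,0,0,0,0],
    [0.0017,0,0.1317,0,0,0,0],
    [0.0017,0,0.1333,0,0,0,0],
    [0.0017,0,0.1333,0,0,0,0],
    [0.0017,0,0.1333,0,0,0,0]
  ]
}}

```text
clock: 27.1
position: [0.5423, -0.0621, 0.1184]
ee_rot: [3.141, -0.0, 1.099]
wrist_force: [-0.3, 0.6, -2.2]
gripper_width: 0.588
grasp_force: 30.0
```

Scaled: 0.002 m / 0.6 = 0.0033, 0.001 m / 0.6 = 0.0017.

Emit:
{"fn": "creep_tool", "kwargs": {
  "rows": [
    [0,0,0.0017,0,0,0,0],
    [0,0,0.0033,0,0,0,0],
    [0,0,0.0033,0,0,0,0],
    [0,0,0.0033,0,0,0,0]
  ]
}}

```text
clock: 27.5
position: [0.5422, -0.0622, 0.1163]
ee_rot: [3.141, -0.0, 1.099]
wrist_force: [-0.0, 0.6, 0.1]
gripper_width: 0.589
grasp_force: 30.0
```

Emit:
{"fn": "creep_tool", "kwargs": {
  "rows": [
    [0,0,0,0,0,0,1],
    [0,0,0,0,0,0,1],
    [0,0,0,0,0,0,1],
    [0,0,0,0,0,0,1],
    [0,0,-0.0333,0,0,0,1],
    [0,0,-0.1,0,0,0,1],
    [0,0,-0.1667,0,0,0,1],
    [0,0,-0.1667,0,0,0,1]
  ]
}}

```text
clock: 28.3
position: [0.5458, -0.0617, 0.2218]
ee_rot: [3.131, -0.004, 1.099]
wrist_force: [1.2, 1.5, -1.1]
gripper_width: 0.995
grasp_force: 0.0
```

```bash
python3 -c "
from h import *
go(.6222,-.2492,.2,1.2)"
```

```text
d [-0.1323  0.1531  0.0229] rv [ 0.0109 -0.0034 -0.1012] pos [ 0.5458 -0.0617  0.2218] [ 3.131 -0.004  1.099]
```

Scaled: 0.152 m / 0.6 = 0.2533, -0.1323 m / 0.6 = -0.2205, -0.1 rad / 4 = -0.025.

Emit:
{"fn": "creep_tool", "kwargs": {
  "rows": [
    [-0.2205,0.2533,0,0,0,-0.025,1],
    [-0.2205,0.2533,0,0,0,-0.025,1],
    [-0.2205,0.2533,0,0,0,-0.025,1],
    [-0.2205,0.2533,0.0333,0,0,-0.025,1],
    [-0.2205,0.2533,0.0833,0,0,-0.025,1],
    [-0.2205,0.2533,0.1167,0,0,-0.025,1],
    [-0.2205,0.2533,0.1167,0,0,-0.025,1],
    [-0.2205,0.2533,0.1167,0,0,-0.025,1]
  ]
}}

```text
clock: 29.1
position: [0.6174, -0.2487, 0.146]
ee_rot: [-3.141, -0.0, 1.199]
wrist_force: [0.7, -0.4, 0.6]
gripper_width: 0.998
grasp_force: 0.0
```

```bash
python3 -c "
from h import *
go(.6222,-.2492,.018,1.2)"
```

```text
d [0.0012 0.0047 0.128 ] rv [-0.0004 -0.0004 -0.0005] pos [ 0.6174 -0.2487  0.146 ] [-3.141 -0.     1.199]
```

Scaled: 0.128 m / 0.6 = 0.2133, 0.124 m / 0.6 = 0.2067.

Emit:
{"fn": "creep_tool", "kwargs": {
  "rows": [
    [0.0017,0.0067,0.0667,0,0,0,1],
    [0.0017,0.0067,0.1333,0,0,0,1],
    [0.0017,0.0067,0.1833,0,0,0,1],
    [0.0017,0.0067,0.2067,0,0,0,1],
    [0.0017,0.0067,0.2133,0,0,0,1],
    [0.0017,0.0067,0.2133,0,0,0,1],
    [0.0017,0.0067,0.2133,0,0,0,1]
  ]
}}

```text
clock: 29.8
position: [0.623, -0.2499, 0.0204]
ee_rot: [3.138, -0.0, 1.199]
wrist_force: [-0.6, 1.0, -0.7]
gripper_width: 0.999
grasp_force: 0.0
```

```bash
python3 -c "
from h import *
go(.6222,-.2492,.018,1.2)"
```

```text
d [ 0.0004 -0.0011  0.0023] rv [ 0.0039 -0.0002 -0.0012] pos [ 0.623  -0.2499  0.0204] [ 3.138 -0.     1.199]
```

Scaled: -0.001 m / 0.6 = -0.0017.

Emit:
{"fn": "creep_tool", "kwargs": {
  "rows": [
    [0,-0.0017,0.0017,0,0,0,0],
    [0,-0.0017,0.0017,0,0,0,0],
    [0,-0.0017,0.0017,0,0,0,0],
    [0,-0.0017,0.0017,0,0,0,0],
    [0,-0.0017,0.0017,0,0,0,0],
    [0,-0.0017,0.0017,0,0,0,0],
    [0,-0.0017,0.0017,0,0,0,0],
    [0,-0.0017,0.0017,0,0,0,0]
  ]
}}

```text
clock: 30.6
position: [0.6207, -0.2494, 0.0172]
ee_rot: [3.141, -0.0, 1.199]
wrist_force: [0.3, -0.2, -0.1]
gripper_width: 0.591
grasp_force: 30.0
```

Emit:
{"fn": "creep_tool", "kwargs": {
  "rows": [
    [0,0,-0.05,0,0,0,0],
    [0,0,-0.1167,0,0,0,0],
    [0,0,-0.1833,0,0,0,0],
    [0,0,-0.25,0,0,0,0],
    [0,0,-0.3167,0,0,0,0],
    [0,0,-0.3667,0,0,0,0],
    [0,0,-0.3667,0,0,0,0],
    [0,0,-0.3667,0,0,0,0]
  ]
}}

```text
clock: 31.4
position: [0.6199, -0.2492, 0.2366]
ee_rot: [-3.141, 0.0, 1.199]
wrist_force: [-1.2, -0.7, -2.5]
gripper_width: 0.591
grasp_force: 30.0
```

```bash
python3 -c "
from h import *
go(.541,-.063,.24,1.2)"
```

```text
d [ 0.1448 -0.1411 -0.0033] rv [-0.0008  0.0004 -0.0011] pos [ 0.6199 -0.2492  0.2366] [-3.141  0.     1.199]
```

Scaled: 0.1448 m / 0.6 = 0.2413, 0.142 m / 0.6 = 0.2367.

Emit:
{"fn": "creep_tool", "kwargs": {
  "rows": [
    [0.0333,-0.0333,0,0,0,0,0],
    [0.0833,-0.0833,0,0,0,0,0],
    [0.1333,-0.1333,0,0,0,0,0],
    [0.1833,-0.1783,0,0,0,0,0],
    [0.2167,-0.2117,0,0,0,0,0],
    [0.2367,-0.23,0,0,0,0,0],
    [0.2413,-0.2352,0,0,0,0,0],
    [0.2413,-0.2352,0,0,0,0,0],
    [0.2413,-0.2352,0,0,0,0,0]
  ]
}}

```text
clock: 32.3
position: [0.542, -0.0651, 0.2365]
ee_rot: [-3.141, 0.001, 1.196]
wrist_force: [-0.1, -1.8, -1.1]
gripper_width: 0.592
grasp_force: 30.0
```

```bash
python3 -c "
from h import *
go(.5412,-.0625,.1575,1.2)"
```

```text
d [ 0.0022 -0.0017  0.079 ] rv [-0.0003  0.0006 -0.0039] pos [ 0.542  -0.0651  0.2365] [-3.141e+00  1.000e-03  1.196e+00]
```

Scaled: 0.078 m / 0.6 = 0.13, 0.077 m / 0.6 = 0.1283.

Emit:
{"fn": "creep_tool", "kwargs": {
  "rows": [
    [0.0017,-0.0017,0.05,0,0,0,0],
    [0.0017,-0.0017,0.0833,0,0,0,0],
    [0.0017,-0.0017,0.1,0,0,0,0],
    [0.0017,-0.0017,0.1117,0,0,0,0],
    [0.0017,-0.0017,0.1183,0,0,0,0],
    [0.0017,-0.0017,0.125,0,0,0,0],
    [0.0017,-0.0017,0.1283,0,0,0,0],
    [0.0017,-0.0017,0.13,0,0,0,0],
    [0.0017,-0.0017,0.13,0,0,0,0],
    [0.0017,-0.0017,0.13,0,0,0,0]
  ]
}}

```text
clock: 33.3
position: [0.5412, -0.0618, 0.1594]
ee_rot: [3.141, -0.0, 1.199]
wrist_force: [-0.4, -0.6, -1.7]
gripper_width: 0.593
grasp_force: 30.0
```

Scaled: 0.002 m / 0.6 = 0.0033, 0.001 m / 0.6 = 0.0017.

Emit:
{"fn": "creep_tool", "kwargs": {
  "rows": [
    [0,0,0.0017,0,0,0,0],
    [0,0,0.0033,0,0,0,0],
    [0,0,0.0033,0,0,0,0],
    [0,0,0.0033,0,0,0,0]
  ]
}}

```text
clock: 33.7
position: [0.5412, -0.0618, 0.1572]
ee_rot: [3.141, -0.0, 1.199]
wrist_force: [1.4, -0.8, -1.6]
gripper_width: 0.593
grasp_force: 30.0
```

Emit:
{"fn": "creep_tool", "kwargs": {
  "rows": [
    [0,0,0,0,0,0,1],
    [0,0,0,0,0,0,1],
    [0,0,0,0,0,0,1],
    [0,0,0,0,0,0,1],
    [0,0,-0.0333,0,0,0,1],
    [0,0,-0.1,0,0,0,1],
    [0,0,-0.15,0,0,0,1],
    [0,0,-0.15,0,0,0,1]
  ]
}}

```text
clock: 34.5
position: [0.5439, -0.0614, 0.2517]
ee_rot: [3.133, -0.002, 1.199]
wrist_force: [0.1, -0.6, 0.0]
gripper_width: 0.996
grasp_force: 0.0
```

```bash
python3 -c "
from h import *
go(.50,-.47,.23,1.5)"
```

```text
d [-0.3966  0.1074  0.0218] rv [ 0.0092 -0.0009 -0.3012] pos [ 0.5439 -0.0614  0.2517] [ 3.133e+00 -2.000e-03  1.199e+00]
```

Scaled: -0.397 m / 0.6 = -0.6617, 0.107 m / 0.6 = 0.1783, -0.3 rad / 4 = -0.075.

Emit:
{"fn": "creep_tool", "kwargs": {
  "rows": [
    [-0.6617,0.1783,0.0333,0,0,-0.075,1],
    [-0.6617,0.1783,0.0333,0,0,-0.075,1],
    [-0.6617,0.1783,0.0333,0,0,-0.075,1],
    [-0.6617,0.1783,0.0333,0,0,-0.075,1],
    [-0.6617,0.1783,0.0333,0,0,-0.075,1],
    [-0.6617,0.1783,0.0333,0,0,-0.075,1],
    [-0.6617,0.1783,0.0333,0,0,-0.075,1],
    [-0.6617,0.1783,0.0333,0,0,-0.075,1],
    [-0.6617,0.1783,0.0333,0,0,-0.075,1],
    [-0.6617,0.1783,0.0333,0,0,-0.075,1]
  ]
}}

```text
clock: 35.5
position: [0.4939, -0.4743, 0.225]
ee_rot: [-3.139, -0.0, 1.493]
wrist_force: [-0.7, 0.6, -0.0]
gripper_width: 1.0
grasp_force: 0.0
```

Emit:
{"fn": "creep_tool", "kwargs": {
  "rows": [
    [0,0,0,0,0,0,1],
    [0,0,0,0,0,0,1]
  ]
}}

```text
clock: 35.7
position: [0.4976, -0.4679, 0.2272]
ee_rot: [3.141, -0.001, 1.502]
wrist_force: [0.1, 0.2, 0.1]
gripper_width: 1.001
grasp_force: 0.0
```

```bash
python3 - <<'E'
from h import *
im,d,m=snap('wrist','w6.png'); P=cloud(d,m); np.savez('w6.npz',im=im,P=P)
q=P.reshape(-1,3); near=(np.hypot(q[:,0]-.49,q[:,1]+.37)<.14)
s=q[near&(q[:,2]>.05)&(q[:,2]<.058)]; print('bar',len(s),cv2.minAreaRect((s[:,:2]*1000).astype(np.float32)),s.mean(0))
hsv=cv2.cvtColor(im,cv2.COLOR_RGB2HSV).reshape(-1,3)
red=((hsv[:,0]<6)|(hsv[:,0]>172))&(hsv[:,1]>150)&(hsv[:,2]>70)
s=q[red&near&(abs(q[:,2]-.042)<.005)]; print('card',len(s),s.mean(0) if len(s) else 0)
print('fl',circ(P,.48,-.38,.009,.0135,.06),circ(P,.48,-.38,.018,.022,.06))
im,d,m=snap('scene','s6.png'); cv2.imwrite('pics/s6c.png',cv2.resize(im[130:330,150:450,::-1],(750,500)))
E
```

```text
bar 831 ((481.71337890625, -385.91522216796875), (18.018526077270508, 56.01936721801758), 82.32597351074219) [ 0.48154001 -0.38579675  0.05395151]
card 137 [ 0.54650891 -0.39404006  0.04331166]
fl [ 4.818e-01 -3.857e-01  3.800e-02  4.821e-01 -3.844e-01  1.200e-02
  1.200e+03] [ 4.981e-01 -3.878e-01  4.100e-02  4.882e-01 -3.860e-01  1.990e-02
  9.020e+02]
```

View pics/w6.png

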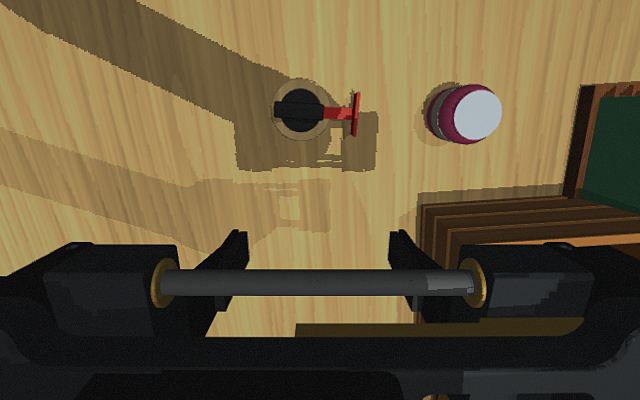

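View pics/s6c.png

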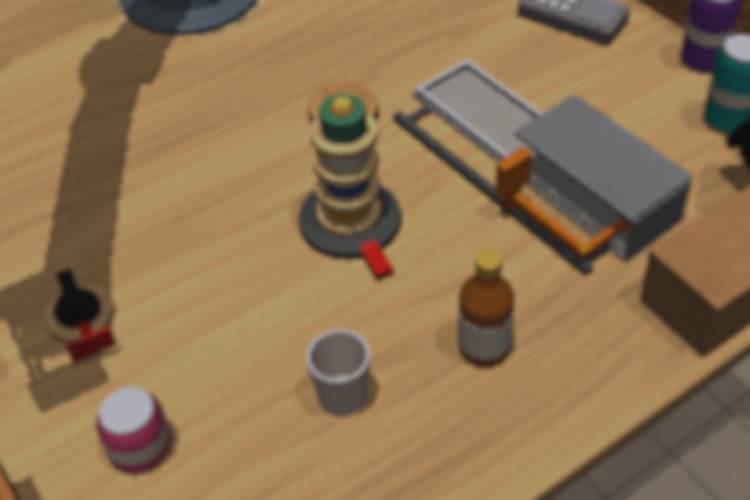

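The cap is at (302,110) in the wrist view, with its card at (355,112) and free space around it. In the scene crop the four-section column stands upright on the stand at (345,160), and the puller is home.

```bash
python3 -c "
from h import *
go(.4817,-.3858,.15,-.13)"
```

```text
d [ 0.0812 -0.0215  0.0776] rv [ 1.0000e-04 -7.0000e-04  1.6322e+00] pos [ 0.4975 -0.4683  0.2276] [ 3.141 -0.     1.502]
```

Scaled: 0.0812 m / 0.6 = 0.1353, 0.077 m / 0.6 = 0.1283, 1.632 rad / 4 = 0.408.

Emit:
{"fn": "creep_tool", "kwargs": {
  "rows": [
    [0.1353,-0.0358,0.0333,0,0,0.408,1],
    [0.1353,-0.0358,0.0667,0,0,0.408,1],
    [0.1353,-0.0358,0.1,0,0,0.408,1],
    [0.1353,-0.0358,0.1283,0,0,0.408,1],
    [0.1353,-0.0358,0.1283,0,0,0.408,1],
    [0.1353,-0.0358,0.1283,0,0,0.408,1],
    [0.1353,-0.0358,0.1283,0,0,0.408,1],
    [0.1353,-0.0358,0.1283,0,0,0.408,1],
    [0.1353,-0.0358,0.1283,0,0,0.408,1],
    [0.1353,-0.0358,0.1283,0,0,0.408,1]
  ]
}}

```text
clock: 36.8
position: [0.4814, -0.3867, 0.1506]
ee_rot: [3.142, -0.001, -0.005]
wrist_force: [0.5, 0.1, -0.6]
gripper_width: 1.0
grasp_force: 0.0
```

Emit:
{"fn": "creep_tool", "kwargs": {
  "rows": [
    [0,0,0,0,0,0.033,1],
    [0,0,0,0,0,0.033,1],
    [0,0,0,0,0,0.033,1]
  ]
}}

```text
clock: 37.1
position: [0.4813, -0.387, 0.1505]
ee_rot: [3.142, -0.0, -0.129]
wrist_force: [-0.5, -0.1, -0.4]
gripper_width: 1.0
grasp_force: 0.0
```

```bash
python3 - <<'E'
from h import *
im,d,m=snap('wrist','w7.png'); P=cloud(d,m); q=P.reshape(-1,3)
near=(np.hypot(q[:,0]-.49,q[:,1]+.37)<.14)
hsv=cv2.cvtColor(im,cv2.COLOR_RGB2HSV).reshape(-1,3)
red=((hsv[:,0]<6)|(hsv[:,0]>172))&(hsv[:,1]>150)&(hsv[:,2]>70)
s=q[red&near&(abs(q[:,2]-.042)<.005)]; print('card',len(s),s.mean(0) if len(s) else 0)
go(.4817,-.3858,.026,-.13)
E
```

```text
card 213 [ 0.54710398 -0.39459244  0.0440173 ]
d [ 0.0003 -0.0016  0.1244] rv [ 0.     -0.0005  0.0004] pos [ 0.4812 -0.3873  0.1504] [ 3.142 -0.    -0.13 ]
```

Scaled: 0.123 m / 0.6 = 0.205, 0.121 m / 0.6 = 0.2017.

Emit:
{"fn": "creep_tool", "kwargs": {
  "rows": [
    [0,-0.0017,0.0667,0,0,0,1],
    [0,-0.0017,0.1333,0,0,0,1],
    [0,-0.0017,0.1833,0,0,0,1],
    [0,-0.0017,0.2017,0,0,0,1],
    [0,-0.0017,0.205,0,0,0,1],
    [0,-0.0017,0.205,0,0,0,1],
    [0,-0.0017,0.205,0,0,0,0],
    [0,-0.0017,0.205,0,0,0,0],
    [0,-0.0017,0.205,0,0,0,0],
    [0,-0.0017,0.205,0,0,0,0]
  ]
}}

```text
clock: 38.15
position: [0.4812, -0.3872, 0.0278]
ee_rot: [3.141, -0.001, -0.133]
wrist_force: [-0.2, 0.1, 0.2]
gripper_width: 0.724
grasp_force: 0.0
```

Emit:
{"fn": "creep_tool", "kwargs": {
  "rows": [
    [0,0,0,0,0,0,0],
    [0,0,0,0,0,0,0],
    [0,0,0,0,0,0,0],
    [0,0,0,0,0,0,0],
    [0,0,0,0,0,0,0],
    [0,0,0,0,0,0,0],
    [0,0,0,0,0,0,0],
    [0,0,0,0,0,0,0]
  ]
}}

```text
clock: 38.95
position: [0.481, -0.387, 0.0271]
ee_rot: [-3.142, -0.0, -0.133]
wrist_force: [-0.2, 0.7, -0.2]
gripper_width: 0.204
grasp_force: 30.0
```

Scaled: -0.24 m / 0.6 = -0.4, -0.22 m / 0.6 = -0.3667.

Emit:
{"fn": "creep_tool", "kwargs": {
  "rows": [
    [0,0,-0.05,0,0,0,0],
    [0,0,-0.1167,0,0,0,0],
    [0,0,-0.1833,0,0,0,0],
    [0,0,-0.25,0,0,0,0],
    [0,0,-0.3167,0,0,0,0],
    [0,0,-0.3667,0,0,0,0],
    [0,0,-0.4,0,0,0,0],
    [0,0,-0.4,0,0,0,0],
    [0,0,-0.4,0,0,0,0]
  ]
}}

```text
clock: 39.85
position: [0.4804, -0.3867, 0.2661]
ee_rot: [-3.141, 0.001, -0.133]
wrist_force: [-0.1, 0.3, -1.7]
gripper_width: 0.2
grasp_force: 30.0
```

```bash
python3 -c "
from h import *
go(.541,-.0625,.267,-.16)"
```

```text
d [ 0.017  -0.3294 -0.0007] rv [-0.0005  0.0012  0.0269] pos [ 0.4804 -0.3867  0.2661] [-3.141e+00  1.000e-03 -1.330e-01]
```

Scaled: -0.326 m / 0.6 = -0.5433, -0.315 m / 0.6 = -0.525, 0.027 rad / 4 = 0.0068.

Emit:
{"fn": "creep_tool", "kwargs": {
  "rows": [
    [0.0033,-0.05,0,0,0,0.0025,0],
    [0.0067,-0.1167,0,0,0,0.005,0],
    [0.01,-0.1833,0,0,0,0.0068,0],
    [0.0133,-0.25,0,0,0,0.0068,0],
    [0.0167,-0.3167,0,0,0,0.0068,0],
    [0.02,-0.3833,0,0,0,0.0068,0],
    [0.0233,-0.4417,0,0,0,0.0068,0],
    [0.0267,-0.4917,0,0,0,0.0068,0],
    [0.0283,-0.525,0,0,0,0.0068,0],
    [0.0283,-0.5433,0,0,0,0.0068,0]
  ]
}}

```text
clock: 40.85
position: [0.5402, -0.0637, 0.2649]
ee_rot: [-3.141, 0.004, -0.157]
wrist_force: [-0.9, 0.5, -2.5]
gripper_width: 0.203
grasp_force: 30.0
```

Emit:
{"fn": "creep_tool", "kwargs": {
  "rows": [
    [0,-0.005,0,0,0,0,0],
    [0,-0.005,0,0,0,0,0],
    [0,-0.005,0,0,0,0,0]
  ]
}}

```text
clock: 41.15
position: [0.5412, -0.0649, 0.2666]
ee_rot: [3.141, 0.001, -0.163]
wrist_force: [-0.3, -0.1, -0.8]
gripper_width: 0.207
grasp_force: 30.0
```

```bash
python3 - <<'E'
from h import *
im,d,m=snap('top','t8.png'); 
go(.541,-.0625,.2095,-.16);print(r.read_state()['joint_positions'].round(2))
E
```

```text
d [-0.0006 -0.0023  0.0573] rv [ 0.0007  0.0004 -0.0027] pos [ 0.5413 -0.0649  0.2668] [ 3.141  0.    -0.163]
[ 0.29  0.24 -0.3   1.77  0.08  1.14 -1.77]
```

Scaled: 0.0555 m / 0.6 = 0.0925, 0.055 m / 0.6 = 0.0917.

Emit:
{"fn": "creep_tool", "kwargs": {
  "rows": [
    [0,-0.0017,0.0333,0,0,0,0],
    [0,-0.0017,0.0567,0,0,0,0],
    [0,-0.0017,0.0667,0,0,0,0],
    [0,-0.0017,0.075,0,0,0,0],
    [0,-0.0017,0.0817,0,0,0,0],
    [0,-0.0017,0.0883,0,0,0,0],
    [0,-0.0017,0.0917,0,0,0,0],
    [0,-0.0017,0.0925,0,0,0,0],
    [0,-0.0017,0.0925,0,0,0,0]
  ]
}}

```text
clock: 42.1
position: [0.5419, -0.0622, 0.2118]
ee_rot: [3.142, -0.0, -0.16]
wrist_force: [-1.2, -0.0, -2.4]
gripper_width: 0.205
grasp_force: 30.0
```

Scaled: 0.0028 m / 0.6 = 0.0047, 0.002 m / 0.6 = 0.0033.

Emit:
{"fn": "creep_tool", "kwargs": {
  "rows": [
    [0,0,0.0017,0,0,0,0],
    [0,0,0.0033,0,0,0,0],
    [0,0,0.0047,0,0,0,0],
    [0,0,0.0047,0,0,0,0]
  ]
}}

```text
clock: 42.5
position: [0.5419, -0.0622, 0.209]
ee_rot: [3.142, -0.001, -0.16]
wrist_force: [-0.6, -0.1, -0.3]
gripper_width: 0.206
grasp_force: 30.0
```

Emit:
{"fn": "creep_tool", "kwargs": {
  "rows": [
    [0,0,0,0,0,0,1],
    [0,0,0,0,0,0,1],
    [0,0,0,0,0,0,1],
    [0,0,0,0,0,0,1],
    [0,0,0,0,0,0,1],
    [0,0,-0.05,0,0,0,1],
    [0,0,-0.1,0,0,0,1],
    [0,0,-0.15,0,0,0,1],
    [0,0,-0.15,0,0,0,1]
  ]
}}

```text
clock: 43.4
position: [0.5442, -0.0621, 0.3034]
ee_rot: [-3.141, -0.009, -0.16]
wrist_force: [0.6, -0.7, -0.4]
gripper_width: 0.936
grasp_force: 0.0
```

```bash
python3 -c "
from h import *
go(.48,-.3,.3,-.16)"
```

```text
d [-0.0255  0.2451  0.003 ] rv [-0.0006 -0.009  -0.0003] pos [ 0.5442 -0.0621  0.3034] [-3.141 -0.009 -0.16 ]
```

Move clear and check the whole column.

Scaled: 0.25 m / 0.6 = 0.4167, -0.03 m / 0.6 = -0.05.

Emit:
{"fn": "creep_tool", "kwargs": {
  "rows": [
    [-0.05,0.4167,0,0,0,0,1],
    [-0.05,0.4167,0,0,0,0,1],
    [-0.05,0.4167,0,0,0,0,1],
    [-0.05,0.4167,0,0,0,0,1],
    [-0.05,0.4167,0,0,0,0,1],
    [-0.05,0.4167,0,0,0,0,1],
    [-0.05,0.4167,0,0,0,0,1],
    [-0.05,0.4167,0,0,0,0,1]
  ]
}}

```text
clock: 44.2
position: [0.4728, -0.3026, 0.2983]
ee_rot: [-3.14, 0.0, -0.158]
wrist_force: [-0.0, 0.9, 0.3]
gripper_width: 1.0
grasp_force: 0.0
```

```bash
python3 - <<'E'
from h import *
im,d,m=snap('top','t9.png'); P=cloud(d,m); q=P.reshape(-1,3); near=np.hypot(q[:,0]-.541,q[:,1]+.063)<.1
hsv=cv2.cvtColor(im,cv2.COLOR_RGB2HSV).reshape(-1,3)
red=((hsv[:,0]<6)|(hsv[:,0]>172))&(hsv[:,1]>150)&(hsv[:,2]>70)
s=q[near&(q[:,2]>.23)];print('bar',len(s),s.mean(0),s[:,2].max())
s=q[near&red&(q[:,2]>.205)];print('card',len(s),s.mean(0))
s=q[near&(abs(q[:,2]-.194)<.006)];print('flange',len(s),s.mean(0))
im,d,m=snap('scene'); cv2.imwrite('pics/s9c.png',cv2.resize(im[130:330,150:450,::-1],(750,500)))
E
```

```text
bar 178 [ 0.54069627 -0.06208215  0.23594104] 0.24070253642236028
card 0 [nan nan nan]
flange 402 [ 0.54182793 -0.0614482   0.19481699]<stdin>:6: RuntimeWarning: Mean of empty slice.
  ret = um.true_divide(
```

View pics/s9c.png

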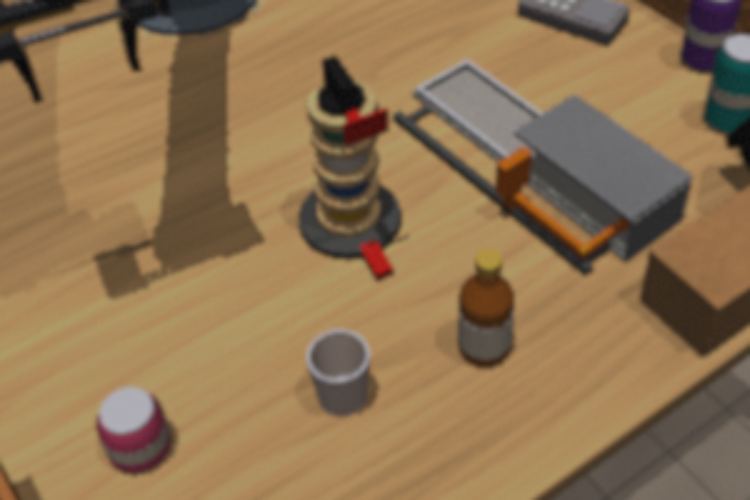

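The column stands upright with the cap seated: bar top at 0.236 m, as expected, and the card at (365,125) on the side of the tongue at (376,258). The puller is home and the bystanders haven't been disturbed.

```bash
python3 -c "
from cell import r, cams, job
print(job.close_job())"
```

```text
the job is handed in; nothing more can be done
None
```

I built the column on the base and handed the job in: all four sections (yellow, blue, white, green) are stacked, the cap is seated with its red card facing the tongue's way, and the puller is back home; the hand-in returned no verdict.

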